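Draw out the carriage under the surface plate with the draw hook and put the hook away

TASK

The core carriage has been pushed so far back under the steel surface plate that its pull loop cannot be reached: take the draw hook by its handle, catch the loop from the side with the hook and pull the carriage until the whole loop, right back to the carriage's front panel, is out from under the plate's edge. Then unhook, lay the hook down flat on the bench and let go of it, take it again by its bare steel shank, and put it back in its own wooden holder: handle pushed fully home into the roofed sleeve, shank and hook lying over their black outline. Never touch the carriage with the gripper or arm, and leave the sanding block and the tape roll where they are.

Things in the scene. Friction and masses are not known exactly. Their poses are not given: they have to be found in the camera images.
- plate_stand: fixed surface plate on a low stand, right of the robot; origin on the bench under its centre, x points INTO it from its open front (front faces roughly world +y), z up. Dark steel slab 160 (x) x 164 (y) x 60 mm, underside 90, top 150 mm up; its front edge (x = -80 mm) is the ledge. Side walls 12 mm thick leave an opening 140 mm wide (y -70..70), 90 mm high, bare bench as floor
- ledge_edge (a point): middle of the plate's lower front edge, 90 mm above the bench; axes as plate_stand
- carriage (a joint): how far the carriage is drawn out, m: 0 = fully in, 0.125 = stop. Starts between 0 and 0.02, slides along the stand's -x with about 3 N friction (and 8 N per m/s) and stays where left. The face of its front panel (122 mm wide, z 8 to 78 mm) passes the ledge's edge at 0.104
- eye (a point): middle of the upright bar of the carriage's pull loop; axes as plate_stand; 47 mm above the bench, mid-width, 62 mm behind the ledge's edge at joint 0. The loop is a D of 8 mm round bar in the stand's xz plane: upright bar z 20 to 74 mm, level legs from its ends to the panel, whose face is 42 mm behind the bar's centre; opening 38 mm deep, 46 mm high, entered sideways (along y) from either side
- hook_handle (a point): centre of the square wooden handle (80 x 28 x 28 mm) of the draw hook, a loose 200 mm tool, about 0.2 kg, lying flat on the bench, hook end roughly to world -y. It is 14 mm above what it lies on, 40 mm from the rear end. Axes of all hook points: x from handle to hook, y to the side the tip points to, z up. Centre of mass about 30 mm ahead (+x) of this point
- hook_shank (a point): point on the hook's bare steel shank, 75 mm ahead (+x) of hook_handle, where to hold it for the holder. The shank is a straight bar 10 mm wide, 12 mm high on the tool's centre line, from 40 to 160 mm ahead of hook_handle
- hook_mouth (a point): where a pulled bar bears in the hook: inner face of the cross arm, 150 mm ahead (+x) of hook_handle and 17.5 mm to its +y side. The arm is 10 mm thick (0 to +10 mm in x) and reaches 22.5 mm further to +y; the tip is a lip 10 mm wide (y +12.5 to +22.5 mm) coming back 11 mm to -x; the mouth between shank and lip is 25 mm wide. All 12 mm high
- hook_holder: fixed plywood holder in the middle of the bench; origin on the bench under its middle; x is where the stored hook points, y its tip side. Board 230 x 100 mm (y -40..60), 5 mm thick, black hook outline. Sleeve x -102..-32 mm, inside 38 wide x 40 high, roof top 51 mm up, back wall at -102, mouth only at -32: handle slides in level along -x. The rest of the board is bare, so the shank can be held above it, right along the slide
- holder_home (a point): where hook_handle comes to lie when the hook is home (19 mm above the bench, sleeve centre line, 42 mm from the back wall); axes as hook_holder
- hose_bend (a point): obstacle: a point on the fixed red coiled air hose left of the work, here 150 mm up. In the world frame, mm: its coil (about 50 thick) rises from the bench at (320,-60) over (370,60,100) and (440,150,150) to (580,300,300), then the thin hose climbs steeply from (620,310,350) to (630,320,1900). Keep gripper and arm clear of it; cross it at x under 420 with the fingertips above 250 mm
- sanding_block: cork sanding block 66x112x32 mm, bystander; origin under its centre
- masking_tape: roll of masking tape 104x104x30 mm, lying flat, bystander; origin under its centre

How it is judged:
On the way, in this order (a step that is already met when the one before it is completed fails the run):
1. the hook, held by the gripper, is pulling the carriage out (contact force between draw_hook and carriage above 0.5 N and contact force between the fingers and draw_hook above 0.5 N and value of joint carriage above 0.05 m), for 0.1 s.
2. the carriage is out and the hook lies on the bench, outside its holder, let go (value of joint carriage above 0.095 m and contact force between the fingers and draw_hook below 0.05 N and height (world z) of hook_handle below 0.025 m and height (world z) of hook_mouth below 0.03 m and distance between hook_handle and holder_home above 0.05 m and linear speed of draw_hook below 0.03 m/s), for 0.2 s.
At the end, for the whole second after the job is handed in: Carriage drawn out by more than 95 mm (whole loop clear of the plate's edge); draw hook still, let go, in its holder: handle within 15 mm of fully home in the sleeve, 12 mm sideways and 6 mm in height, in line within 0.15 rad, flat within 0.1 rad (value of joint carriage above 0.095 m and x of hook_handle in the frame of holder_home between -0.01 and 0.015 m and y of hook_handle in the frame of holder_home between -0.012 and 0.012 m and z of hook_handle in the frame of holder_home between -0.006 and 0.006 m and angle between the x axis of hook_handle and the x axis of holder_home, either way round below 0.15 rad and angle between hook_handle's own z axis and vertical below 0.1 rad and linear speed of draw_hook below 0.02 m/s); the robot touches nothing.
It fails at once if the gripper or arm touches the carriage (contact force between any of the fingers, the arm and carriage above 0.5 N).
It fails at once if a bystander (sanding block, tape roll) is moved more than 30 mm (distance of any of sanding_block, masking_tape from where it was at the start of the episode above 0.03 m).
It also fails if it takes over 72 s, if anything falls off the work surface, if the arm or the gripper's body presses on something with over 40 N, if the wrist force passes 120 N, or if a joint passes its speed limit or range.

ROBOT

A 6-joint arm with a two-finger parallel gripper is mounted at the origin on the work surface; the furniture and walls round the work are solid. World frame = base frame: x ahead of the robot, y to its left, z up, the work surface at z = 0. Lengths are in m, angles in rad, forces in N, time in s.
With the tool pointing down it reaches from about 0.375 to 0.975 m from the base axis. Payload 3.8 kg.
Tool frame: the origin (TCP) lies between the finger pads; the fingertips stand 17 mm ahead of it and the grasp point (between the pads) lies 2 mm behind it; y points along the fingers, z is the direction in which the jaws open and shut, and the axes are right-handed (so a half turn about y gives the same grasp; the last joint's range is limited). The gripper opens to 85 mm and grips with 20 to 120 N. Pads are 22 mm wide; open, the fingers measure 114 mm over their backs; the gripper's body (76 mm by 85 mm) begins 54 mm behind the grasp point. The pads swing forward as they close: fully open they stand 13 mm farther back than shut.
Start: joints at [1.125, 0.264, 1.604, -0, 1.274, -0.037], TCP at [0.268, 0.619, 0.223] pointing down, gripper open.
Joint ranges: [-2.63, 2.63], [-0.94, 2.18], [0.31, 2.57], [-1.31, 4.45], [0, 2.66], [-2.55, 2.55]. Speed limits (rad/s): [2.57, 2.57, 3.14, 3.14, 3.14, 3.14].

INTERFACE

Orientations are given as a rotation vector (axis times angle).
In Python, from workcell import bot, eyes, nets gives the robot as it stands. The module is installed in compiled form; this text tells all that it offers.
- The arm moves only by the tool jog_arm, never from a script. Its arguments are lists of equal length, an entry for each row: "turn": the turn, a rotation vector about the tool's x, y, z in rad, a list of three; "slide": the shift along the tool's x, y, z in mm, a list of three; "grip": the opening in per cent of the stroke, from 0 (shut) to 100 (fully open). A call has 1 to 5 rows; each row shifts and turns the commanded pose from where the row before left it, along the tool's axes as they then stand; what a row does not reach is not made up. A row lasts 1/10 s, in which the tool goes at most 50 mm and 8.59 degrees, less where a joint would pass 70% of its speed; a pose out of reach is approached as far as the arm can. A call with a gripper value outside its range is refused whole. The fingers move at their own pace and stop on an object; "newtons" is the grip in N (left out, the last holds). Time passes only in rows, so rows that do not move let the fingers close. It gives the time, the measured TCP pose, the force and the opening at its end, in the units of the state.
- bot.read_state(): the state, without advancing time (a new reading comes with each control period).
- eyes.read_camera(name): name is "scene" or "top"; returns a dict with "img" (384x512x3 uint8, red, green, blue), "depth" (384x512 float32, m along the optical axis (not along the pixel's ray), 0 where there is no reading), "intrinsics" (3x3 intrinsics, pixels), "position" and "rotation" of the camera in the world. Camera axes: x right, y down, z forward; pixel columns grow to the right and rows downward; lengths in m; the calibration is good to about 2 mm. A picture is of the moment at which its call begins.
- bot.finish_job(): hands the job in, once; it reports no verdict.
Trained networks look in a picture, given as the dict that the camera call returned (one of the last four; its "shot" number tells which), for a name from the list of things; names that differ only in an ending like _2 or _b are one class to them, and where a whole thing is asked for, a point or a joint stands for the part that bears it (a point fixed in the world has none). Each returns a list of dicts, best first, with "conf" (0 to 1); they miss things now and then, are a little off and sometimes report something else, mostly with a low value. They report only what shows in the picture. A call takes as long as a camera call.
- nets.search_frame(thing, picture): "xyz" ([x, y, z] in m, in the coordinates of the camera as it stood for that picture, good to about 4 mm: the middle of the surface that is visible of it).
The state is a dict: "time": time; "q": joint angles; "joint_vel": joint speeds; "joint_torque": joint torques, N m; "tool_pos": TCP position; "tcp_rot": TCP orientation; "wrist_force": force on the tool from outside, world axes, zero at the start; "torque": the same for the moment, N m; "width": opening from 0.0 (shut) to 1.0 (fully open).
Only numpy, scipy, OpenCV 4.12 (cv2) and the standard library are available. Lean on these libraries where they do the work, as an engineer would, in place of code of your own. Each camera call takes 0.05 s, during which the arm holds its last target.

## Working session

There is one attempt and no reset: what is moved stays moved. The work goes in short steps, Python scripts to look and compute and a tool call to move; the robot and the scene stay as the last step left them, time stands still between calls to the robot, and variables do not carry over. Pictures are saved under pics/ and viewed, and the job is handed in when it is done.

Besides the shell and the picture viewer there is one more tool, called after ">>>" in YAML: its name, and indented under it one key for each argument. jog_arm: Moves the arm, as the interface text tells. Its arguments: {"type":"object","properties":{"turn":{"type":"array"},"slide":{"type":"array"},"grip":{"type":"array"},"newtons":{"type":"number"}},"required":["turn","slide","grip"]}

```bash
mkdir -p pics; python3 - <<'E'
from workcell import bot, eyes, nets
import cv2, numpy as np, pickle
s=bot.read_state(); print(s)
for n in ["scene","top"]:
    p=eyes.read_camera(n); cv2.imwrite(f"pics/{n}0.png",cv2.resize(p["img"][:,:,::-1],None,fx=1.5,fy=1.5))
    pickle.dump(p,open(f"{n}0.pkl","wb"))
    print(n,p["intrinsics"],p["position"],p["rotation"])
    R=np.array(p["rotation"]);t=np.array(p["position"])
    for th in ["plate_stand","carriage","hook_handle","hook_shank","hook_mouth","hook_holder","holder_home","eye","ledge_edge","sanding_block","masking_tape"]:
        try:
            r=nets.search_frame(th,p)
            print(th,[(round(d["conf"],2),(R@np.array(d["xyz"])+t).round(4).tolist()) for d in r[:2]])
        except Exception as e: print(th,e)
print(bot.read_state()["time"])
E
```

```text
{'time': 0.0, 'q': array([ 1.12508400e+00,  2.64742904e-01,  1.60535450e+00, -2.43107530e-05,
        1.27368478e+00, -3.69450393e-02]), 'joint_vel': array([ 0.00190793, -0.00023289,  0.00180818,  0.00103718, -0.00095436,
       -0.00098181]), 'joint_torque': array([-2.18352987e-03, -5.15115166e+01, -3.67309964e+01, -4.00125482e-04,
        1.32980020e-02,  1.40004931e-05]), 'tool_pos': array([0.26801842, 0.61870868, 0.22147947]), 'tcp_rot': array([-1.54904884,  0.32112434, -0.32033308]), 'wrist_force': array([ 0.42981842, -0.41426664,  0.01007209]), 'torque': array([-0.04163275, -0.06709673,  0.03693713]), 'width': 0.9995400841702948}
scene [[454.66939198   0.         264.3970857 ]
 [  0.         454.66939198 186.62139441]
 [  0.           0.           1.        ]] [1.25526119 0.42074583 1.02064928] [-1.32559062 -2.26399517  0.89653563]
plate_stand [(0.79, [2.7253, 1.8908, 2.4907])]
carriage [(0.16, [2.5285, 1.694, 2.2939])]
hook_handle [(0.88, [1.9029, 1.0684, 1.6683])]
hook_shank [(0.61, [1.9049, 1.0704, 1.6703])]
hook_mouth [(0.89, [1.8993, 1.0648, 1.6647])]
hook_holder [(0.81, [
[... 279 characters left out ...]
2])]
top [[372.1933887    0.         252.23338632]
 [  0.         372.1933887  187.94555135]
 [  0.           0.           1.        ]] [ 0.40208496 -0.02987991  1.23449445] [-2.18603833  2.13117958 -0.11327269]
plate_stand [(0.66, [-0.3783, -0.8103, 0.4541])]
carriage []
hook_handle [(0.7, [0.3402, -0.0918, 1.1726])]
hook_shank [(0.71, [0.3478, -0.0842, 1.1802])]
hook_mouth []
hook_holder [(0.96, [0.2319, -0.2001, 1.0643])]
holder_home [(0.78, [0.2447, -0.1872, 1.0771]), (0.42, [0.698, 0.2661, 1.5304])]
eye []
ledge_edge [(0.67, [-0.3526, -0.7845, 0.4798]), (0.37, [0.3566, -0.0754, 1.189])]
sanding_block [(0.67, [0.0179, -0.4141, 0.8503])]
masking_tape [(0.87, [0.6993, 0.2674, 1.5317])]
1.2
```

View images.

View pics/scene0.png

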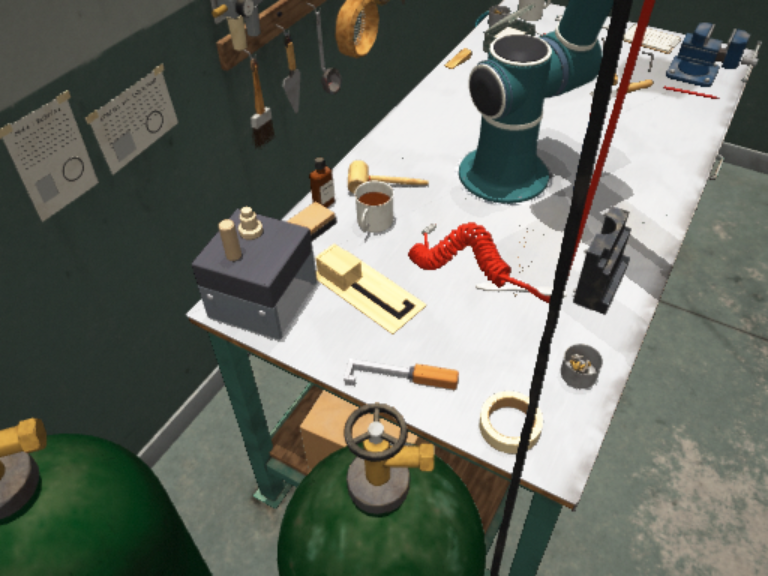

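View pics/top0.png

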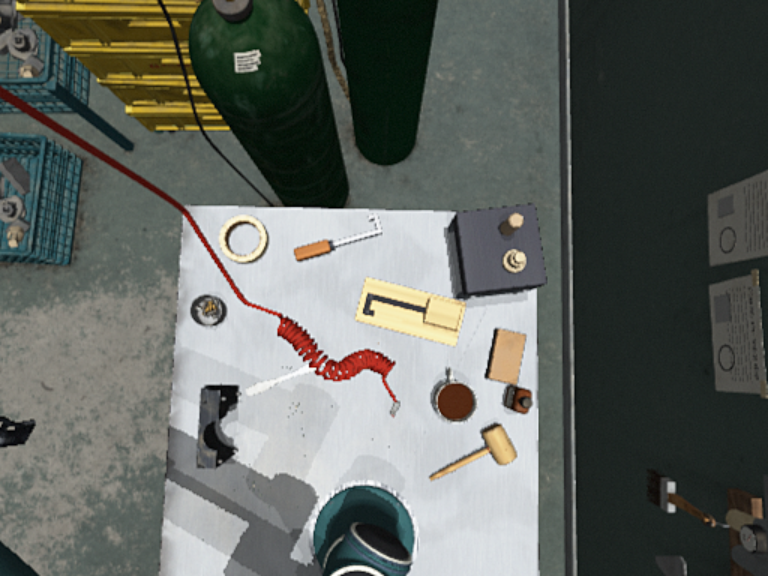

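```bash
cat > h.py <<'E'
import numpy as np, cv2, pickle
from scipy.spatial.transform import Rotation as Ro
def Rm(p): 
    r=np.array(p["rotation"]); return Ro.from_rotvec(r).as_matrix() if r.ndim==1 else r
def unz(p,u,v,z):
    K=np.array(p["intrinsics"]);R=Rm(p);c=np.array(p["position"])
    d=R@np.linalg.solve(K,[u,v,1.0]); return c+d*(z-c[2])/d[2]
def cloud(p):
    K=np.array(p["intrinsics"]);d=p["depth"];v,u=np.mgrid[:d.shape[0],:d.shape[1]]
    P=np.stack([(u-K[0,2])/K[0,0]*d,(v-K[1,2])/K[1,1]*d,d],-1)
    W=P@Rm(p).T+np.array(p["position"]); W[d<=0]=np.nan; return W
def proj(p,X):
    K=np.array(p["intrinsics"]);c=Rm(p).T@(np.array(X)-np.array(p["position"])); q=K@c; return q[:2]/q[2]
E
cat > m.py <<'E'
from h import *
p=pickle.load(open("top0.pkl","rb"))
det={}
W=cloud(p)
def crop(p,u0,v0,u1,v1,f,name):
    im=p["img"][v0:v1,u0:u1,::-1]; cv2.imwrite(name,cv2.resize(im,None,fx=f,fy=f,interpolation=cv2.INTER_NEAREST))
crop(p,190,130,370,240,4,"pics/topc.png")
s=pickle.load(open("scene0.pkl","rb"))
crop(s,120,130,320,270,4,"pics/scenec.png")
# wood-orange handle
for n,q in (("top",p),("scene",s)):
    W=cloud(q); hsv=cv2.cvtColor(q["img"],cv2.COLOR_RGB2HSV)
    m=(hsv[...,0]<14)&(hsv[...,0]>6)&(hsv[...,1]>150)&(W[...,2]>0.02)&(W[...,2]<0.04)
    m&=(W[...,0]>0.6)&(W[...,1]>-0.1)
    P=W[m]; print(n,"handle",len(P),P.mean(0),P.min(0),P.max(0))
    if len(P)>10:
        r=cv2.minAreaRect((P[:,:2]*1000).astype(np.float32)); print(r)
    m2=(W[...,2]>0.14)&(W[...,2]<0.16)&(W[...,1]<-0.1)&(W[...,0]>0.3)&(W[...,0]<1.1)
    P=W[m2]; r=cv2.minAreaRect((P[:,:2]*1000).astype(np.float32)); print(n,"plate",r,cv2.boxPoints(r),np.median(P[:,2]))
    # roof
    m3=(W[...,2]>0.045)&(W[...,2]<0.057)&(W[...,1]<0)&(W[...,0]>0.45)&(W[...,0]<0.8)&(W[...,1]>-.3)
    P=W[m3]; r=cv2.minAreaRect((P[:,:2]*1000).astype(np.float32)); print(n,"roof",len(P),r,cv2.boxPoints(r))
    m4=(W[...,2]>0.003)&(W[...,2]<0.03)&(hsv[...,0]>15)&(hsv[...,0]<32)&(hsv[...,1]>60)&(W[...,1]<0.1)&(W[...,0]>0.45)&(W[...,0]<0.8)&(W[...,1]>-.25)
    P=W[m4];r=cv2.minAreaRect((P[:,:2]*1000).astype(np.float32)); print(n,"board",len(P),r,cv2.boxPoints(r))
E
python3 m.py
```

```text
top handle 65 [0.61268852 0.13467765 0.02607355] [0.60089462 0.09066308 0.02029831] [0.64875853 0.32180961 0.03071305]
((621.2758178710938, 206.73255920410156), (233.1978302001953, 32.303871154785156), 84.24806213378906)
top plate ((699.8135986328125, -431.4253234863281), (798.5623779296875, 524.0752563476562), 0.03737938031554222) [[ 300.36154 -169.64824]
 [ 300.70346 -693.7234 ]
 [1099.2656  -693.2024 ]
 [1098.9237  -169.12726]] 0.14861887385974804
top roof 404 ((538.9421997070312, -165.63616943359375), (193.2481689453125, 177.73512268066406), 41.325870513916016) [[ 407.69794 -162.70447]
 [ 525.06366 -296.17752]
 [ 670.18646 -168.56787]
 [ 552.82074  -35.09482]]
top board 665 ((482.45965576171875, -85.06341552734375), (222.59671020507812, 95.9107437133789), 77.71218872070312) [[ 411.9161   -183.60605 ]
 [ 505.6296   -204.018   ]
 [ 553.0032     13.479218]
 [ 459.2897     33.891174]]
scene handle 46 [0.62089978 0.13492853 0.02406531] [0.60636062 0.09353526 0.02024192] [0.6336423  0.17014687 0.02899215]
((620.4375, 133.1324005126953), (14.846479415893555, 77.79778289794922), 10.01804256439209)
scene plate ((555.6940307617188, -432.158447265625), (528.2269287109375, 509.9278869628906), 89.99205017089844) [[ 300.69345 -696.2366 ]
 [ 810.62134 -696.30725]
 [ 810.6946  -168.08032]
 [ 300.76672 -168.00964]] 0.15029892322465077
scene roof 471 ((581.3737182617188, -190.67657470703125), (112.89905548095703, 285.2203674316406), 66.14418029785156) [[ 428.117    -184.62665 ]
 [ 688.9699   -299.98016 ]
 [ 734.63043  -196.7265  ]
 [ 473.77753   -81.372986]]
scene board 900 ((503.9638977050781, -35.3624267578125), (335.987548828125, 127.0601806640625), 68.94261169433594) [[ 384.3156  -169.3112 ]
 [ 502.89087 -214.96428]
 [ 623.6122    98.58635]
 [ 505.03693  144.23943]]
```

View pics/topc.png

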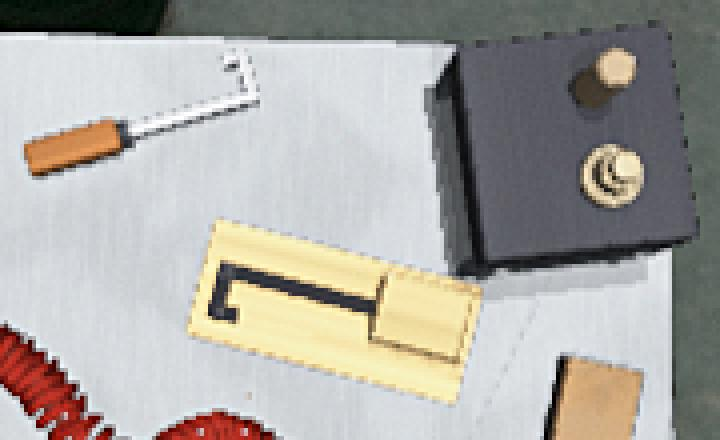

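View pics/scenec.png

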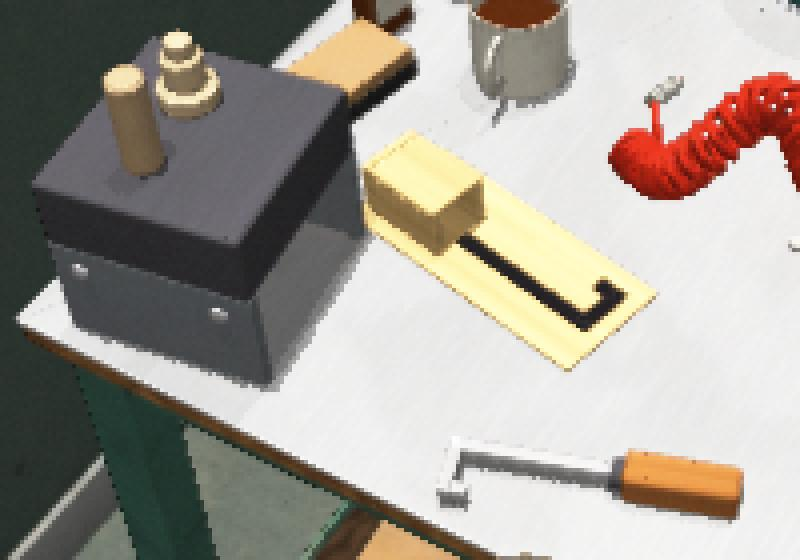

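```bash
cat > m2.py <<'E'
from h import *
for n in ("top","scene"):
    q=pickle.load(open(n+"0.pkl","rb")); W=cloud(q); hsv=cv2.cvtColor(q["img"],cv2.COLOR_RGB2HSV)
    x,y,z=W[...,0],W[...,1],W[...,2]
    def rect(name,m):
        nn,lab,st,_=cv2.connectedComponentsWithStats(m.astype(np.uint8))
        k=1+np.argmax(st[1:,4]); P=W[lab==k]; r=cv2.minAreaRect((P[:,:2]*1000).astype(np.float32))
        print(n,name,len(P),np.round(r[0],1),np.round(r[1],1),round(r[2],2),"zmed",np.median(P[:,2]).round(4), "corners",cv2.boxPoints(r).round(0).tolist())
    box=lambda a,b,c,d:(x>a)&(x<b)&(y>c)&(y<d)
    rect("plate",box(.5,.9,-.5,-.1)&(z>.143)&(z<.157))
    rect("roof",box(.45,.7,-.25,-.0)&(z>.044)&(z<.058))
    rect("board",box(.4,.75,-.25,.1)&(z>.002)&(z<.06)&(hsv[...,1]>60))
    rect("handle",box(.55,.72,.07,.2)&(z>.018)&(z<.036)&(hsv[...,1]>120))
    rect("hook",box(.55,.75,-.02,.2)&(z>.006)&(z<.036))
    rect("cork",box(.3,.6,-.3,-.1)&(z>.026)&(z<.038))
    rect("tape",box(.5,.85,.15,.4)&(z>.022)&(z<.038))
E
python3 m2.py
```

```text
top plate 2601 [ 602.5 -258.4] [164.2 160.6] 8.21 zmed 0.1485 corners [[510.0, -191.0], [533.0, -350.0], [695.0, -326.0], [672.0, -167.0]]
top roof 388 [ 475.2 -160. ] [77.1 54.3] 76.52 zmed 0.0498 corners [[440.0, -191.0], [493.0, -204.0], [511.0, -129.0], [458.0, -116.0]]
top board 1485 [480.4 -88. ] [228.2  98.6] 76.85 zmed 0.0055 corners [[406.0, -188.0], [502.0, -210.0], [554.0, 12.0], [458.0, 34.0]]
top handle 182 [608.7 131.2] [24.8 77.7] 18.85 zmed 0.0263 corners [[584.0, 164.0], [610.0, 90.0], [633.0, 98.0], [608.0, 172.0]]
top hook 388 [639.3  76.7] [ 44.8 201.1] 22.19 zmed 0.0224 corners [[581.0, 161.0], [657.0, -25.0], [698.0, -8.0], [622.0, 178.0]]
top cork 319 [ 390.4 -281.4] [ 42.2 111.2] 86.61 zmed 0.029 corners [[334.0, -299.0], [445.0, -306.0], [447.0, -264.0], [336.0, -257.0]]
top tape 378 [631.4 284.3] [100.8 103.5] 2.33 zmed 0.029 corners [[579.0, 334.0], [583.0, 231.0], [684.0, 235.0], [680.0, 338.0]]
scene plate 2022 [ 600.4 -258.2] [170.4 161.5] 7.6 zmed 0.1504 corners [[505.0, -189.0], [527.0, -349.0], [696.0, -327.0], [674.0, -167.0]]
scene roof 337 [ 474.9 -159.8] [81. 54.] 76.85 zmed 0.0512 corners [[439.0, -193.0], [492.0, -205.0], [510.0, -127.0], [458.0, -114.0]]
scene board 1383 [482.6 -89. ] [231.1 103.3] 77.0 zmed 0.0075 corners [[406.0, -190.0], [507.0, -213.0], [559.0, 12.0], [458.0, 35.0]]
scene handle 287 [611.8 130.9] [28. 79.] 16.89 zmed 0.028 corners [[587.0, 165.0], [610.0, 89.0], [637.0, 97.0], [614.0, 173.0]]
scene hook 668 [633.   73.9] [ 46.8 202.7] 26.03 zmed 0.0215 corners [[568.0, 155.0], [656.0, -27.0], [699.0, -7.0], [610.0, 175.0]]
scene cork 188 [ 373.3 -278.6] [42.2 82.1] 88.77 zmed 0.0302 corners [[332.0, -299.0], [414.0, -301.0], [415.0, -258.0], [333.0, -257.0]]
scene tape 442 [632.5 268.6] [105.4  72.8] 10.81 zmed 0.0303 corners [[574.0, 294.0], [588.0, 223.0], [691.0, 243.0], [677.0, 314.0]]
```

```bash
cat > m3.py <<'E'
from h import *
R=Ro.from_rotvec([-1.54904884,  0.32112434, -0.32033308]).as_matrix(); print(R.round(3))
p=pickle.load(open("top0.pkl","rb"))
c2=lambda a,b:(190+a/4-.5,130+b/4-.5)
for nm,a,b,z in [("rearL",25,147,.028),("rearR",33,176,.028),("frL",117,121,.028),("frR",127,148,.028),("sh0",130,133,.02),("sh1",250,100,.02),("boardA",215,220,.005),("B",483,287,.005),("C",457,403,.005),("D",188,335,.005),("plateFL",462,45,.15),("FR",487,265,.15)]:
    print(nm,(unz(p,*c2(a,b),z)*1000).round(1))
s=pickle.load(open("scene0.pkl","rb"))
c2=lambda a,b:(120+a/4-.5,130+b/4-.5)
for nm,a,b,z in [("rearT",740,465,.028),("rearB",740,490,.028),("fT",628,452,.028),("fB",625,478,.028),("shT0",618,460,.02),("shT1",460,440,.02),("tip",440,495,.014),("ledgeA",247,300,.09),("ledgeB",350,152,.09)]:
    print(nm,(unz(s,*c2(a,b),z)*1000).round(1))
W=cloud(s)
# points under ledge
m=(W[...,0]>.5)&(W[...,0]<.7)&(W[...,1]<-.185)&(W[...,1]>-.3)&(W[...,2]<.085)
S=W[m]; v=S-np.array([.591,-.1785,0]); xs=v[:,0]*.143-v[:,1]*.99; ys=v[:,0]*.99+v[:,1]*.143
k=(abs(ys)<.066)&(xs>.003); print(k.sum()); print(np.c_[xs,ys,S[:,2]][k][np.argsort(-xs[k])][:25].round(3))
E
python3 m3.py
```

```text
[[ 0.918 -0.001  0.397]
 [-0.397 -0.002  0.918]
 [-0.    -1.    -0.002]]
rearL [606.7 170.   28. ]
rearR [582.8 162.4  28. ]
frL [630.3  95.2  28. ]
frR [608.   86.1  28. ]
sh0 [622.   84.9  20. ]
sh1 [652.2 -13.8  20. ]
boardA [553.   12.9   5. ]
B [ 502.7 -210.3    5. ]
C [ 406.9 -189.7    5. ]
D [456.9  32.5   5. ]
plateFL [ 670.8 -171.9  150. ]
FR [ 507.1 -191.8  150. ]
rearT [584.7 160.8  28. ]
rearB [602.8 169.6  28. ]
fT [611.7  90.7  28. ]
fB [631.3  99.   28. ]
shT0 [615.6  85.3  20. ]
shT1 [653.5 -16.4  20. ]
tip [694.8  -6.7  14. ]
ledgeA [ 666.6 -173.5   90. ]
ledgeB [ 514.4 -193.4   90. ]
1404
[[ 0.132  0.066 -0.228]
 [ 0.132  0.065 -0.466]
 [ 0.132  0.063 -0.434]
 [ 0.132  0.064 -0.241]
 [ 0.132  0.065 -0.677]
 [ 0.132  0.063 -0.143]
 [ 0.132  0.064 -0.391]
 [ 0.132  0.064 -0.11 ]
 [ 0.132  0.062 -0.666]
 [ 0.132  0.064 -0.219]
 [ 0.132  0.064 -0.201]
 [ 0.132  0.065 -0.438]
 [ 0.132  0.063 -0.407]
 [ 0.131  0.062 -0.273]
 [ 0.131  0.061 -0.473]
 [ 0.131  0.062 -0.381]
 [ 0.131  0.065 -0.563]
 [ 0.131  0.059 -0.224]
 [ 0.131  0.065 -0.794]
 [ 0.131  0.061 -0.659]
 [ 0.131  0.066 -0.538]
 [ 0.131  0.064 -0.364]
 [ 0.131  0.063 -0.787]
 [ 0.131  0.064 -0.557]
 [ 0.131  0.065 -0.459]]
```

>>> jog_arm:
  turn:
    - [0,0.14,0]
    - [0,0.14,0]
    - [0,0.14,0]
    - [0,0.14,0]
    - [0,0.14,0]
  slide:
    - [0,-40,0]
    - [0,-40,0]
    - [0,-40,0]
    - [0,-40,0]
    - [0,-40,0]
  grip: [100,100,100,100,100]
  newtons: 80

```text
time: 1.7
tool_pos: [0.2682, 0.6192, 0.4245]
tcp_rot: [-1.391, 0.867, -0.867]
wrist_force: [1.0, 0.6, 0.2]
width: 1.003
```

```bash
cat > g.py <<'E'
# usage: g.py X Y Z JAWDEG  (world mm)  -> slide in present tool axes, turn
import sys
from h import *
from workcell import bot
s=bot.read_state(); R=Ro.from_rotvec(s["tcp_rot"]).as_matrix(); t=s["tool_pos"]*1000
jaw=np.degrees(np.arctan2(R[1,2],R[0,2]))
print("t",round(s["time"],2),"pos",t.round(1),"jaw",jaw.round(2),"ydir",R[:,1].round(3),"F",s["wrist_force"].round(2),"w",s["width"].round(3),"q",s["q"].round(2))
a=list(map(float,sys.argv[1:]))
if len(a)>=3:
    d=R.T@(np.array(a[:3])-t); print("slide",d.round(1),"len",np.linalg.norm(d).round(1))
if len(a)>=4:
    J=np.radians(a[3]); z=np.array([np.cos(J),np.sin(J),0]); y=np.array([0,0,-1.]); x=np.cross(y,z)
    T=np.c_[x,y,z]; print("turn",Ro.from_matrix(R.T@T).as_rotvec().round(3), "slide in final axes",(T.T@(np.array(a[:3])-t)).round(1))
E
python3 g.py 340 320 420 18
```

```text
Traceback (most recent call last):
  File "g.py", line 7, in <module>
    print("t",round(s["time"],2),"pos",t.round(1),"jaw",jaw.round(2),"ydir",R[:,1].round(3),"F",s["wrist_force"].round(2),"w",s["width"].round(3),"q",s["q"].round(2))
                                                                                                                              ^^^^^^^^^^^^^^^^
AttributeError: 'float' object has no attribute 'round'
```

```bash
sed -i 's/s\["width"\].round(3)/round(s["width"],3)/' g.py; python3 g.py 340 320 420 18; python3 g.py 400 0 420 18
```

```text
t 1.7 pos [268.2 619.2 424.5] jaw 26.14 ydir [ 0.  0. -1.] F [0.98 0.58 0.2 ] w 1.003 q [1.13 0.21 1.3  0.   1.62 0.67]
slide [300.2   4.5 -67.4] len 307.7
turn [-0.     0.142 -0.   ] slide in final axes [306.7   4.5 -24.2]
t 1.7 pos [268.2 619.2 424.5] jaw 26.14 ydir [ 0.  0. -1.] F [0.98 0.58 0.2 ] w 1.003 q [1.13 0.21 1.3  0.   1.62 0.67]
slide [ 613.9    4.4 -154.5] len 633.1
turn [-0.     0.142 -0.   ] slide in final axes [629.6   4.5 -66. ]
```

>>> jog_arm:
  turn:
    - [0,0.142,0]
    - [0,0,0]
    - [0,0,0]
    - [0,0,0]
    - [0,0,0]
  slide:
    - [0,0,0]
    - [48,0,-5]
    - [48,0,-5]
    - [48,0,-5]
    - [48,0,-5]
  grip: [100,100,100,100,100]

```text
time: 2.2
tool_pos: [0.3098, 0.4291, 0.4227]
tcp_rot: [-1.344, 0.969, -0.97]
wrist_force: [0.6, 0.3, 0.2]
width: 1.001
```

>>> jog_arm:
  turn:
    - [0,0,0]
    - [0,0,0]
    - [0,0,0]
    - [0,0,0]
    - [0,0,0]
  slide:
    - [48,0,-5]
    - [48,0,-5]
    - [48,0,-5]
    - [48,0,-5]
    - [48,0,-5]
  grip: [100,100,100,100,100]

```text
time: 2.7
tool_pos: [0.3613, 0.1934, 0.4231]
tcp_rot: [-1.343, 0.969, -0.97]
wrist_force: [1.4, -0.5, 0.1]
width: 0.999
```

>>> jog_arm:
  turn:
    - [0,0,0]
    - [0,0,0]
    - [0,0,0]
    - [0,0,0]
    - [0,0,0]
  slide:
    - [48,0,-5]
    - [48,0,-5]
    - [48,0,-5]
    - [48,0,-5]
    - [0,0,0]
  grip: [100,100,100,100,100]

```text
time: 3.2
tool_pos: [0.4033, 0.0011, 0.4227]
tcp_rot: [-1.342, 0.976, -0.979]
wrist_force: [-0.0, -0.2, -0.7]
width: 0.999
```

```bash
python3 g.py 604 142 200 18
```

```text
t 3.2 pos [403.3   1.1 422.7] jaw 17.79 ydir [ 0.    -0.003 -1.   ] F [-0.02 -0.15 -0.69] w 0.999 q [-0.06 -0.32  1.82 -0.    1.65 -0.37]
slide [-73.4 222.4 234.2] len 331.2
turn [ 0.001 -0.004  0.003] slide in final axes [-72.  222.7 234.4]
```

>>> jog_arm:
  turn:
    - [0,0,0]
    - [0,0,0]
    - [0,0,0]
    - [0,0,0]
    - [0,0,0]
  slide:
    - [-10.5,20,33.5]
    - [-10.5,20,33.5]
    - [-10.5,35,33.5]
    - [-10.5,35,33.5]
    - [-10.5,35,33.5]
  grip: [100,100,100,100,100]

```text
time: 3.7
tool_pos: [0.5462, 0.1111, 0.2769]
tcp_rot: [-1.343, 0.969, -0.97]
wrist_force: [0.7, -0.0, 0.6]
width: 0.999
```

>>> jog_arm:
  turn:
    - [0,0,0]
    - [0,0,0]
    - [0,0,0]
    - [0,0,0]
  slide:
    - [-10.5,37,33.5]
    - [-10.5,40,33.5]
    - [0,0,0]
    - [0,0,0]
  grip: [100,100,100,100]

```text
time: 4.1
tool_pos: [0.5988, 0.1495, 0.2018]
tcp_rot: [-1.348, 0.972, -0.967]
wrist_force: [0.1, -0.2, 0.4]
width: 0.999
```

```bash
python3 g.py 604 142 28 18; cat > snap.py <<'E'
import sys
from h import *
from workcell import eyes
tag=sys.argv[1]
for n in sys.argv[2].split(","):
    p=eyes.read_camera(n); pickle.dump(p,open(f"{n}{tag}.pkl","wb"))
    b=(190,120,370,255) if n=="top" else (120,120,320,270)
    if len(sys.argv)>3: b=tuple(map(int,sys.argv[3].split(",")))
    u0,v0,u1,v1=b
    cv2.imwrite(f"pics/{n}{tag}.png",cv2.resize(p["img"][v0:v1,u0:u1,::-1],None,fx=4,fy=4,interpolation=cv2.INTER_CUBIC))
E
python3 snap.py a top,scene
```

```text
t 4.1 pos [598.8 149.5 201.8] jaw 18.43 ydir [-0.005 -0.001 -1.   ] F [ 0.07 -0.16  0.43] w 0.999 q [ 0.2   0.17  1.75  0.    1.22 -0.12]
slide [  8.8 173.8   3.4] len 174.1
turn [ 0.005  0.007 -0.001] slide in final axes [  8.7 173.8   2.6]
```

View pics/scenea.png

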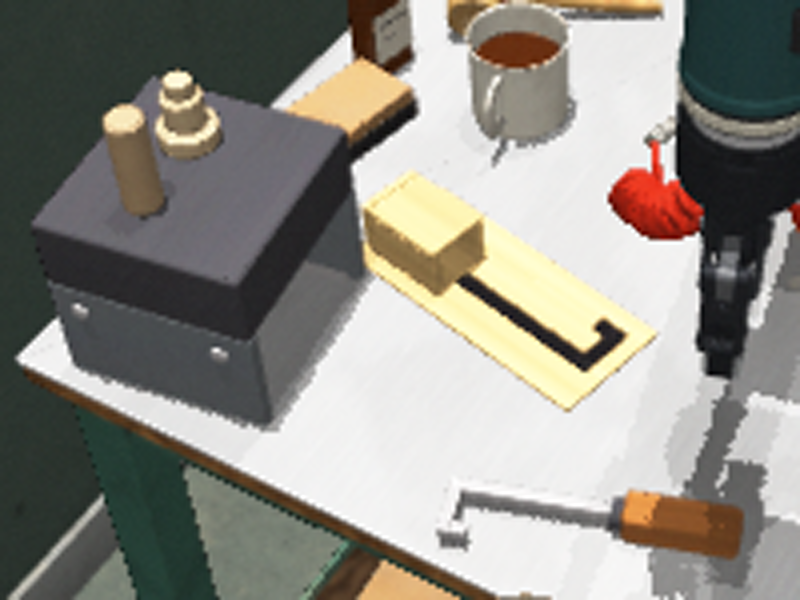

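View pics/topa.png

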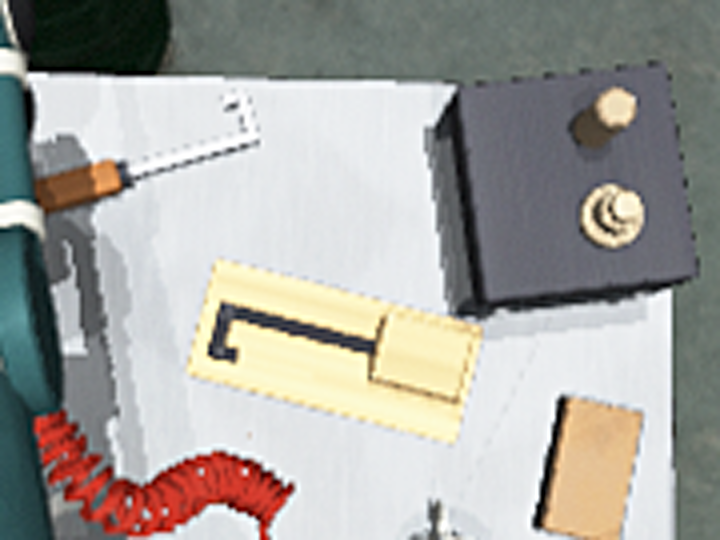

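>>> jog_arm:
  turn:
    - [0.005,0.007,0]
    - [0,0,0]
    - [0,0,0]
    - [0,0,0]
    - [0,0,0]
  slide:
    - [8.7,30,2.6]
    - [0,50,0]
    - [0,50,0]
    - [0,34,0]
    - [0,17,0]
  grip: [100,100,100,100,100]

```text
time: 4.7
tool_pos: [0.6047, 0.1406, 0.0225]
tcp_rot: [-1.337, 0.974, -0.978]
wrist_force: [-0.1, -0.1, -0.1]
width: 1.0
```

>>> jog_arm:
  turn:
    - [0,0,0]
    - [0,0,0]
    - [0,0,0]
    - [0,0,0]
    - [0,0,0]
  slide:
    - [0,0,0]
    - [0,0,0]
    - [0,0,0]
    - [0,0,0]
    - [0,0,0]
  grip: [0,0,0,0,0]
  newtons: 80

```text
time: 5.2
tool_pos: [0.6073, 0.1416, 0.0248]
tcp_rot: [-1.335, 0.97, -0.979]
wrist_force: [-0.6, 0.8, -0.1]
width: 0.145
```

```bash
python3 g.py 604 142 21 18
```

```text
t 5.2 pos [607.3 141.6  24.8] jaw 17.94 ydir [ 0.008  0.002 -1.   ] F [-0.59  0.76 -0.15] w 0.145 q [ 0.19  0.35  1.89  0.    0.9  -0.12]
slide [-1.4  3.7 -3.1] len 5.1
turn [-0.008 -0.001  0.   ] slide in final axes [-1.4  3.8 -3.1]
```

```bash
python3 snap.py b scene 220,160,340,270;python3 g.py
```

```text
t 5.25 pos [606.9 141.5  24.3] jaw 17.94 ydir [ 0.007  0.002 -1.   ] F [-0.41  0.62 -0.36] w 0.055 q [ 0.19  0.35  1.89  0.    0.9  -0.12]
```

View pics/sceneb.png

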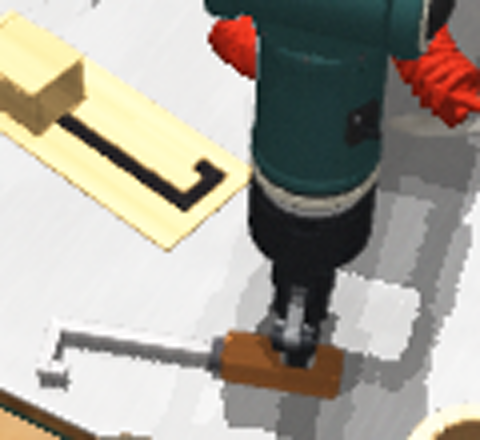

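```bash
python3 - <<'E'
from h import *
q=pickle.load(open("sceneb.pkl","rb")); W=cloud(q)
hsv=cv2.cvtColor(q["img"],cv2.COLOR_RGB2HSV)
x,y,z=W[...,0],W[...,1],W[...,2]
m=(hsv[...,2]<75)&(x>.55)&(x<.7)&(y>.1)&(y<.2)&(z<.08)&(z>.001)
P=W[m]; o=np.argsort(P[:,2]); vu=np.argwhere(m)[o]
print(np.c_[vu[:60,::-1],(P[o][:60]*1000)].round(0).astype(int).tolist())
m=(hsv[...,1]>120)&(hsv[...,0]<18)&(x>.55)&(x<.7)&(y>.07)&(y<.2)&(z>.005)&(z<.06)
P=W[m]; print(len(P),np.percentile(P[:,2],[5,50,95,100])); r=cv2.minAreaRect((P[:,:2]*1000).astype(np.float32)); print(r)
E
```

```text
[[288, 247, 609, 124, 28], [299, 245, 599, 151, 42], [291, 249, 621, 138, 42], [297, 249, 613, 152, 43], [299, 244, 597, 150, 43], [292, 251, 626, 144, 44], [294, 251, 624, 149, 45], [293, 251, 626, 147, 46], [291, 248, 620, 138, 46], [294, 250, 622, 148, 46], [295, 251, 624, 152, 47], [293, 250, 624, 146, 47], [292, 250, 626, 144, 47], [296, 251, 624, 154, 48], [292, 249, 625, 143, 50], [291, 250, 629, 142, 50], [295, 250, 624, 151, 51], [296, 249, 622, 153, 54], [295, 249, 623, 151, 54], [293, 249, 626, 146, 54], [296, 250, 625, 155, 55], [292, 248, 626, 143, 56], [294, 248, 623, 148, 56], [294, 249, 626, 149, 57], [293, 248, 626, 146, 58], [297, 240, 612, 150, 79], [299, 243, 619, 158, 80]]
299 [0.00897264 0.02597624 0.03137687 0.04359754]
((613.6597900390625, 131.65206909179688), (31.064044952392578, 79.14997100830078), 17.90567970275879)
```

>>> jog_arm:
  turn:
    - [0,0,0]
  slide:
    - [0,0,0]
  grip: [0]

```text
time: 5.35
tool_pos: [0.6064, 0.1414, 0.0235]
tcp_rot: [-1.336, 0.972, -0.978]
wrist_force: [0.2, 0.0, -0.1]
width: 0.001
```

```bash
python3 snap.py c scene,top 200,130,330,270;python3 g.py
```

```text
t 5.45 pos [606.  141.3  23. ] jaw 17.94 ydir [ 0.005  0.002 -1.   ] F [-0.15  0.04 -0.68] w 0.003 q [ 0.19  0.35  1.89  0.    0.9  -0.12]
```

View pics/scenec.png

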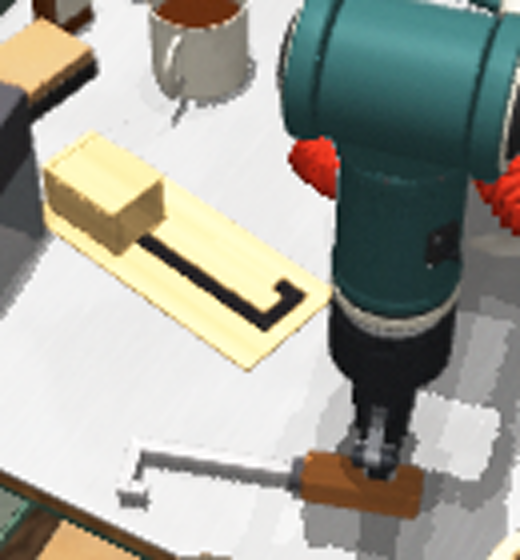

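>>> jog_arm:
  turn:
    - [0,0,0]
    - [0,0,0]
    - [0,0,0]
  slide:
    - [0,-50,0]
    - [0,-30,0]
    - [0,0,0]
  grip: [0,0,0]

```text
time: 5.75
tool_pos: [0.61, 0.1421, 0.1089]
tcp_rot: [-1.329, 0.966, -0.982]
wrist_force: [0.3, 0.0, 1.3]
width: -0.001
```

```bash
python3 snap.py d scene,top 230,180,330,260;python3 g.py; python3 - <<'E'
from h import *
from workcell import bot
t=bot.read_state()["tool_pos"]
for n in("scene","top"):
    q=pickle.load(open(n+"d.pkl","rb")); W=cloud(q)
    for dz in (0,.017,.02): print(n,dz,proj(q,t-[0,0,dz]).round(1))
q=pickle.load(open("scened.pkl","rb"));W=cloud(q)
x,y,z=W[...,0],W[...,1],W[...,2]
m=(abs(x-t[0])<.05)&(abs(y-t[1])<.05)&(z>.04)&(z<.14)
P=W[m];vu=np.argwhere(m);o=np.argsort(P[:,2]);print(np.c_[vu[o][:25,::-1],P[o][:25]*1000].astype(int).tolist())
hsv=cv2.cvtColor(q["img"],cv2.COLOR_RGB2HSV)
m=(hsv[...,1]>120)&(hsv[...,0]<18)&(x>.55)&(x<.7)&(y>.07)&(y<.2)&(z>.022)&(z<.06)
P=W[m]; print(len(P),np.percentile(P[:,2],[5,50,95,100])); r=cv2.minAreaRect((P[:,:2]*1000).astype(np.float32)); print(r)
E
```

```text
t 5.85 pos [606.4 141.3 104.1] jaw 17.93 ydir [ 0.007  0.002 -1.   ] F [-0.42 -0.04 -1.25] w 0.0 q [ 0.19  0.26  1.84  0.    1.04 -0.12]
scene 0 [295.6 231.1]
scene 0.017 [295.3 235.2]
scene 0.02 [295.2 235.9]
top 0 [201.1 162.3]
top 0.017 [201.9 163.3]
top 0.02 [202.1 163.5]
[[292, 229, 617, 136, 122], [299, 230, 612, 152, 123], [299, 229, 609, 151, 123], [294, 230, 620, 142, 125], [293, 230, 622, 140, 126], [298, 230, 616, 151, 126], [295, 230, 620, 145, 127], [292, 228, 619, 136, 128], [292, 227, 616, 135, 128], [297, 230, 619, 150, 128], [295, 229, 618, 144, 128], [300, 228, 610, 154, 129], [296, 230, 621, 148, 130], [299, 228, 612, 152, 130], [296, 229, 618, 147, 130], [295, 228, 617, 143, 131], [294, 229, 621, 143, 131], [297, 229, 618, 149, 132], [293, 229, 623, 141, 132], [299, 227, 611, 151, 133], [293, 228, 621, 140, 133], [298, 229, 618, 152, 133], [292, 226, 617, 135, 134], [300, 227, 611, 154, 134], [296, 228, 620, 147, 136]]
262 [0.02316918 0.02788308 0.03164961 0.03451197]
((611.23486328125, 130.68748474121094), (28.034183502197266, 78.8378677368164), 17.870586395263672)
```

View pics/scened.png

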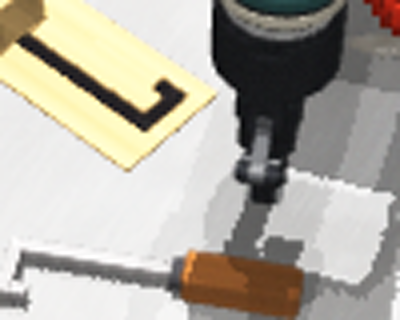

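>>> jog_arm:
  turn:
    - [0,0,0]
    - [0,0,0]
    - [0,0,0]
    - [0,0,0]
    - [0,0,0]
  slide:
    - [0,0,0]
    - [0,0,0]
    - [0,0,0]
    - [0,50,0]
    - [0,40,0]
  grip: [100,100,100,100,100]

```text
time: 6.35
tool_pos: [0.6068, 0.1414, 0.0122]
tcp_rot: [-1.335, 0.971, -0.978]
wrist_force: [-0.3, -0.1, -0.2]
width: 0.852
```

>>> jog_arm:
  turn:
    - [0,0,0]
    - [0,0,0]
    - [0,0,0]
  slide:
    - [0,12,0]
    - [0,10,0]
    - [0,0,0]
  grip: [100,100,100]

```text
time: 6.65
tool_pos: [0.6058, 0.1413, -0.0098]
tcp_rot: [-1.338, 0.974, -0.977]
wrist_force: [1.3, -0.1, 0.0]
width: 1.0
```

```bash
python3 g.py 607 141 -12 18;python3 snap.py e scene 230,180,330,260
```

```text
t 6.65 pos [605.8 141.3  -9.8] jaw 17.93 ydir [ 0.003  0.001 -1.   ] F [ 1.32 -0.05  0.02] w 1.0 q [ 0.19  0.4   1.9   0.    0.84 -0.12]
slide [0.6 2.2 1. ] len 2.5
turn [-0.004 -0.001 -0.   ] slide in final axes [0.6 2.2 1. ]
```

View pics/scenee.png

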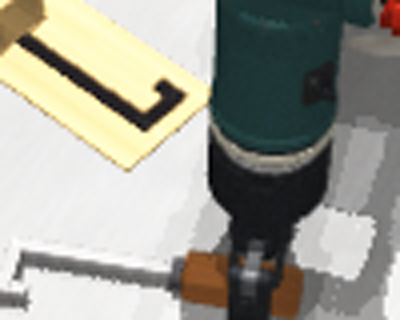

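>>> jog_arm:
  turn:
    - [0,0,0]
    - [0,0,0]
    - [0,0,0]
    - [0,0,0]
    - [0,0,0]
  slide:
    - [0,0,0]
    - [0,0,0]
    - [0,0,0]
    - [0,0,0]
    - [0,0,0]
  grip: [0,0,0,0,0]
  newtons: 90

```text
time: 7.2
tool_pos: [0.6073, 0.1416, -0.0078]
tcp_rot: [-1.335, 0.971, -0.978]
wrist_force: [-0.2, 0.3, 4.0]
width: 0.312
```

```bash
python3 g.py
```

```text
t 7.2 pos [607.3 141.6  -7.8] jaw 17.94 ydir [ 0.007  0.002 -1.   ] F [-0.2   0.32  4.01] w 0.312 q [ 0.19  0.4   1.9   0.    0.84 -0.12]
```

>>> jog_arm:
  turn:
    - [0,0,0]
    - [0,0,0]
    - [0,0.105,0]
    - [0,0.105,0]
    - [0,0.104,0]
  slide:
    - [0,-30,0]
    - [0,-40,0]
    - [0,-40,0]
    - [0,-40,0]
    - [0,0,0]
  grip: [0,0,0,0,0]

```text
time: 7.7
tool_pos: [0.61, 0.142, 0.1485]
tcp_rot: [-1.191, 1.203, -1.218]
wrist_force: [0.3, -0.2, -0.9]
width: 0.315
```

```bash
python3 g.py 560 30 150 0;python3 snap.py f scene,top 190,130,330,260
```

```text
t 7.7 pos [610.  142.  148.5] jaw -0.31 ydir [ 0.017  0.004 -1.   ] F [ 0.29 -0.16 -0.94] w 0.315 q [0.19 0.22 1.8  0.   1.1  0.19]
slide [112.3  -2.8 -49.4] len 122.7
turn [-0.017 -0.005 -0.004] slide in final axes [112.   -1.5 -50. ]
```

View pics/scenef.png

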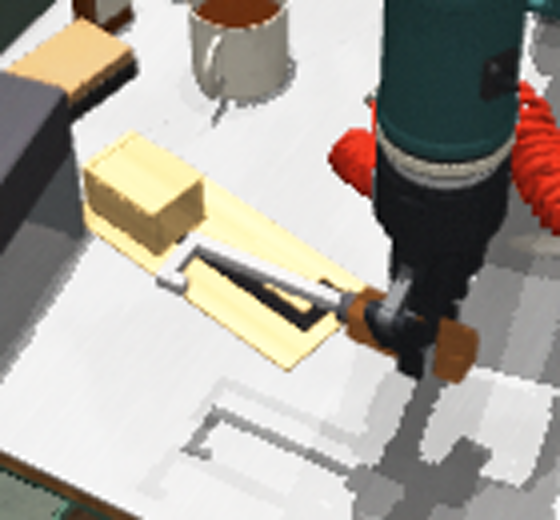

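View pics/topf.png

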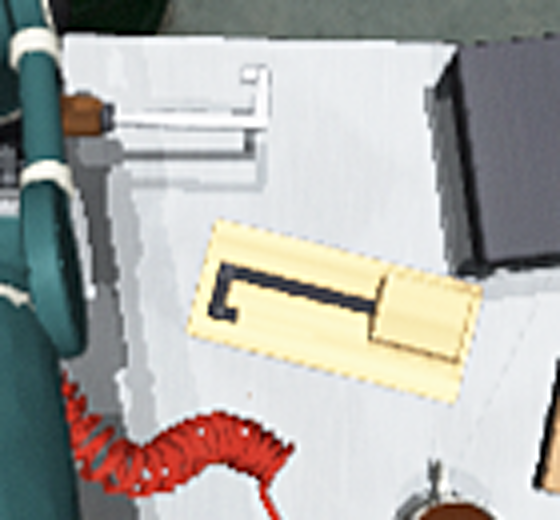

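```bash
cat > hook.py <<'E'
import sys
from h import *
tag=sys.argv[1]; zlo,zhi=float(sys.argv[2]),float(sys.argv[3]); y0,y1=float(sys.argv[4]),float(sys.argv[5])
for n in ("scene","top"):
    q=pickle.load(open(n+tag+".pkl","rb"));W=cloud(q);x,y,z=W[...,0],W[...,1],W[...,2]
    m=(x>.45)&(x<.75)&(y>y0)&(y<y1)&(z>zlo)&(z<zhi)
    nn,lab,st,_=cv2.connectedComponentsWithStats(m.astype(np.uint8)); k=1+np.argmax(st[1:,4])
    P=W[lab==k]*1000
    ye=np.percentile(P[:,1],1)
    S=P[(P[:,1]>ye+22)]
    a=np.polyfit(S[:,1],S[:,0],1); b=np.polyfit(S[:,1],S[:,2],1)
    A=P[P[:,1]<ye+9]
    print(n,len(P),"yend",ye.round(1),"yaw dx/dy",a[0].round(3),"pitch dz/dy",b[0].round(3),"shank y range",S[:,1].min().round(),S[:,1].max().round(),"shank@yend x",np.polyval(a,ye).round(1),"z",np.polyval(b,ye).round(1),"arm x",A[:,0].min().round(1),A[:,0].max().round(1),"z",np.median(A[:,2]).round(1))
E
python3 hook.py f .12 .2 -.06 .085
```

```text
scene 305 yend -27.8 yaw dx/dy 0.018 pitch dz/dy 0.011 shank y range -5.0 85.0 shank@yend x 609.0 z 173.1 arm x 604.3 648.8 z 175.4
top 208 yend -27.8 yaw dx/dy 0.016 pitch dz/dy 0.021 shank y range -5.0 85.0 shank@yend x 605.3 z 169.2 arm x 601.8 644.3 z 171.9
```

```bash
cat > st.py <<'E'
from h import *
L=np.array([590.5,-179.0]); A=np.radians(-81.9); ex=np.array([np.cos(A),np.sin(A)]); ey=np.array([-ex[1],ex[0]])
H0=np.array([[ -40,-14],[40,-14],[40,-5],[160,-5],[160,40],[139,40],[139,30],[150,30],[150,5],[40,5],[40,14],[-40,14]],float)
def hookpts(T,J,yawerr=1.0,ahead=10.5):
    h=np.radians(J-90-yawerr); hx=np.array([np.cos(h),np.sin(h)]);hy=np.array([-hx[1],hx[0]])
    Jr=np.radians(J); xt=np.array([np.sin(Jr),-np.cos(Jr)])
    c=np.array(T)+ahead*xt
    return c+H0[:,:1]*hx+H0[:,1:]*hy
def tostand(P): # depth behind ledge, lateral
    d=np.atleast_2d(P)-L; return np.c_[d@ex,d@ey]
if __name__=="__main__":
    import sys
    for a in sys.argv[1:]:
        x,y,J=map(float,a.split(","))
        S=tostand(hookpts((x,y),J)); print(a,"TCP",tostand([[x,y]]).round(1),"shank end L",S[3].round(1),"tip outer",S[4].round(1),"lip end",S[5].round(1),S[6].round(1),"mouth",S[7:9].round(1).tolist(),"handle front",S[1].round(1))
E
python3 st.py 545,-20,4 545,-106,4 580,-101,4 ; python3 g.py 545 -10 26 4
```

```text
545,-20,4 TCP [[-163.8  -22.6]] shank end L [  5.6 -42.6] tip outer [9.6 2.2] lip end [-11.3   4.1] [-12.2  -5.9] mouth [[-1.3, -6.8], [-3.5, -31.7]] handle front [-114.8  -40.9]
545,-106,4 TCP [[-78.7 -34.8]] shank end L [ 90.7 -54.7] tip outer [94.7 -9.9] lip end [73.8 -8. ] [ 72.9 -18. ] mouth [[83.9, -19.0], [81.6, -43.9]] handle front [-29.6 -53. ]
580,-101,4 TCP [[-78.7   0.6]] shank end L [ 90.7 -19.4] tip outer [94.7 25.5] lip end [73.8 27.3] [72.9 17.4] mouth [[83.8, 16.4], [81.6, -8.5]] handle front [-29.6 -17.7]
t 7.8 pos [606.3 141.3 142.7] jaw -0.07 ydir [ 0.008  0.002 -1.   ] F [-0.46  0.14 -1.89] w 0.315 q [0.19 0.22 1.81 0.   1.1  0.19]
slide [151.6 115.9 -62. ] len 200.7
turn [-0.008 -0.071 -0.002] slide in final axes [146.7 116.7 -71.7]
```

```bash
python3 g.py 526 -1 26 4
```

```text
t 7.8 pos [606.3 141.3 142.7] jaw -0.07 ydir [ 0.008  0.002 -1.   ] F [-0.46  0.14 -1.89] w 0.315 q [0.19 0.22 1.81 0.   1.1  0.19]
slide [142.7 115.8 -81. ] len 200.8
turn [-0.008 -0.071 -0.002] slide in final axes [136.3 116.7 -90. ]
```

>>> jog_arm:
  turn:
    - [-0.008,-0.071,-0.002]
    - [0,0,0]
    - [0,0,0]
    - [0,0,0]
    - [0,0,0]
  slide:
    - [0,0,0]
    - [34,10,-22.5]
    - [34,25,-22.5]
    - [34,25,-22.5]
    - [34,25,-22.5]
  grip: [0,0,0,0,0]

```text
time: 8.3
tool_pos: [0.5221, -0.0018, 0.0537]
tcp_rot: [-1.248, 1.159, -1.152]
wrist_force: [0.8, -0.5, -2.5]
width: 0.309
```

>>> jog_arm:
  turn:
    - [0,0,0]
    - [0,0,0]
    - [0,0,0]
  slide:
    - [0,25,0]
    - [0,6,0]
    - [0,0,0]
  grip: [0,0,0]

```text
time: 8.6
tool_pos: [0.5227, -0.0007, 0.0232]
tcp_rot: [-1.248, 1.163, -1.153]
wrist_force: [0.1, -0.0, -1.5]
width: 0.311
```

```bash
python3 g.py 526 -1 26 4; python3 snap.py g scene,top 190,110,330,260;python3 hook.py g .03 .07 -.19 -.08
```

```text
t 8.6 pos [522.7  -0.7  23.2] jaw 4.07 ydir [-0.008 -0.    -1.   ] F [ 0.14 -0.   -1.53] w 0.311 q [-0.05  0.2   2.09 -0.    0.86 -0.12]
slide [ 0.5 -2.9  3.3] len 4.4
turn [ 0.008  0.001 -0.   ] slide in final axes [ 0.5 -2.8  3.3]
scene 563 yend -188.4 yaw dx/dy 0.041 pitch dz/dy -0.006 shank y range -166.0 -80.0 shank@yend x 504.2 z 48.9 arm x 451.1 496.6 z 50.9
top 352 yend -187.4 yaw dx/dy 0.011 pitch dz/dy -0.033 shank y range -165.0 -118.0 shank@yend x 477.3 z 50.8 arm x 451.6 496.4 z 48.8
```

View pics/sceneg.png

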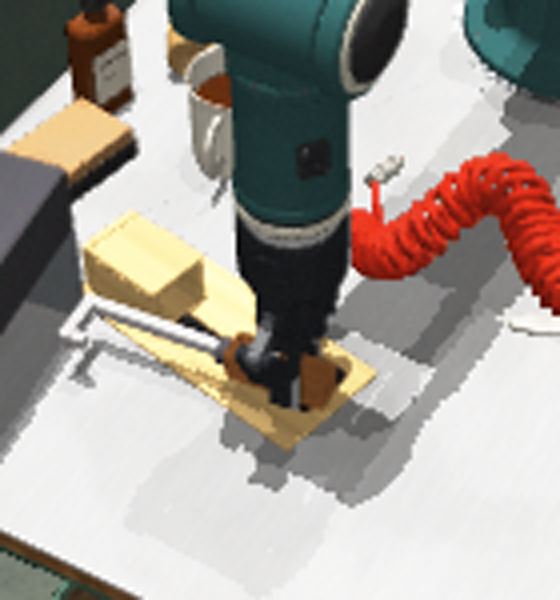

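View pics/topg.png

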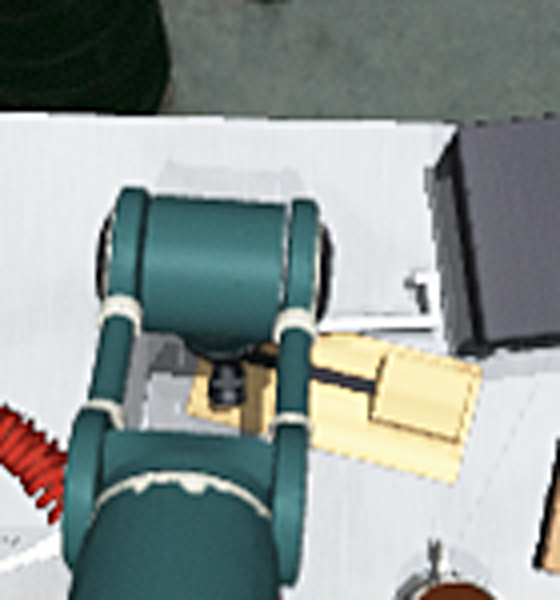

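```bash
sed -i 's/(x>.45)/(x>float(sys.argv[6]) if len(sys.argv)>6 else x>.45)/' hook.py; python3 hook.py g .03 .07 -.19 -.06 .515; python3 - <<'E'
from h import *
q=pickle.load(open("topg.pkl","rb"));W=cloud(q)
for u,v in [(222,172),(222,165),(265,172),(270,172),(222,185)]: print(u,v,(W[v,u]*1000).round())
q=pickle.load(open("scene0.pkl","rb"));W=cloud(q);x,y,z=W[...,0],W[...,1],W[...,2]
m=(x>.5)&(x<.7)&(y<-.17)&(y>-.35)&(z>.155); print((W[m].max(0)*1000),(W[m].min(0)*1000))
E
```

```text
scene 221 yend -169.2 yaw dx/dy -0.074 pitch dz/dy -0.003 shank y range -146.0 -62.0 shank@yend x 536.3 z 49.2 arm x 528.1 574.3 z 50.0
top 154 yend -170.2 yaw dx/dy -0.132 pitch dz/dy -0.019 shank y range -148.0 -75.0 shank@yend x 541.3 z 51.5 arm x 532.1 576.1 z 51.3
222 172 [528.  46. 425.]
222 165 [544.  47. 421.]
265 172 [531. -49. 424.]
270 172 [533. -60. 408.]
222 185 [nan nan nan]
[ 655.55620273 -184.14817964  231.73659563] [ 546.79070752 -302.98538087  155.00342391]
```

```bash
sed -i 's/yawerr=1.0/yawerr=0.0/' st.py; python3 st.py 522.7,-0.7,4 534,-80,4 539,-106,4 541,-106,4 580,-101,4; python3 g.py 539 -106 25 4
```

```text
522.7,-0.7,4 TCP [[-186.1  -42. ]] shank end L [-16.4 -59.2] tip outer [-13.2 -14.3] lip end [-34.1 -12.8] [-34.8 -22.8] mouth [[-23.8, -23.6], [-25.6, -48.5]] handle front [-136.7  -59.6]
534,-80,4 TCP [[-106.  -42.]] shank end L [ 63.7 -59.2] tip outer [ 67.  -14.3] lip end [ 46.  -12.8] [ 45.3 -22.8] mouth [[56.3, -23.5], [54.5, -48.5]] handle front [-56.6 -59.6]
539,-106,4 TCP [[-79.5 -40.7]] shank end L [ 90.2 -57.9] tip outer [ 93.4 -13. ] lip end [ 72.4 -11.5] [ 71.7 -21.5] mouth [[82.7, -22.3], [80.9, -47.2]] handle front [-30.2 -58.3]
541,-106,4 TCP [[-79.2 -38.7]] shank end L [ 90.5 -55.9] tip outer [ 93.7 -11. ] lip end [72.7 -9.5] [ 72.  -19.5] mouth [[83.0, -20.3], [81.2, -45.2]] handle front [-29.9 -56.3]
580,-101,4 TCP [[-78.7   0.6]] shank end L [ 91.  -16.6] tip outer [94.2 28.3] lip end [73.3 29.8] [72.6 19.8] mouth [[83.5, 19.0], [81.7, -5.9]] handle front [-29.3 -17. ]
t 8.7 pos [ 5.257e+02 -4.000e-01  2.580e+01] jaw 4.11 ydir [-0.003 -0.001 -1.   ] F [ 0.28  0.59 -0.57] w 0.316 q [-0.05  0.2   2.09 -0.    0.86 -0.12]
slide [106.3   0.8   5.7] len 106.4
turn [0.003 0.002 0.   ] slide in final axes [106.3   0.8   5.9]
```

>>> jog_arm:
  turn:
    - [0,0,0]
    - [0,0,0]
    - [0,0,0]
    - [0,0,0]
    - [0,0,0]
  slide:
    - [30,0,1.6]
    - [30,0,1.6]
    - [20,0,1]
    - [10,0,0.5]
    - [0,0,0]
  grip: [0,0,0,0,0]

```text
time: 9.2
tool_pos: [0.5375, -0.091, 0.0266]
tcp_rot: [-1.243, 1.158, -1.158]
wrist_force: [0.4, 0.2, -1.9]
width: 0.307
```

```bash
python3 g.py 539 -106 25 4; python3 snap.py h2 scene 130,110,330,260
```

```text
t 9.2 pos [537.5 -91.   26.6] jaw 3.98 ydir [-0.001 -0.001 -1.   ] F [ 0.39  0.2  -1.92] w 0.307 q [-0.21  0.23  2.05 -0.    0.87 -0.28]
slide [15.1  1.6  0.5] len 15.2
turn [ 0.001 -0.     0.001] slide in final axes [15.1  1.6  0.5]
```

View pics/sceneh2.png

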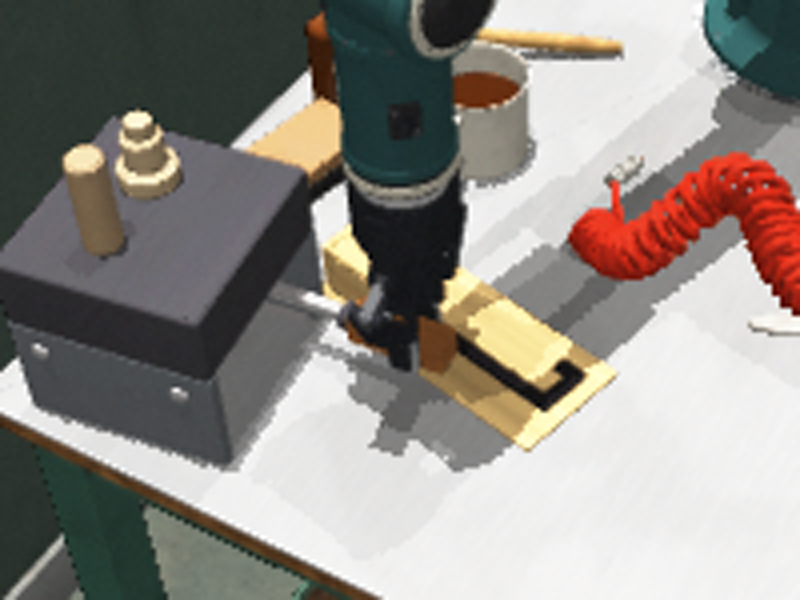

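Hook is entering cleanly, no contact force. Go the last 15 mm.

>>> jog_arm:
  turn:
    - [0,0,0]
    - [0,0,0]
    - [0,0,0]
    - [0,0,0]
  slide:
    - [5,0,0.2]
    - [5,0,0.2]
    - [5,0,0.2]
    - [0,0,0]
  grip: [0,0,0,0]

```text
time: 9.65
tool_pos: [0.5377, -0.1053, 0.0254]
tcp_rot: [-1.244, 1.159, -1.156]
wrist_force: [0.7, 1.4, -1.9]
width: 0.311
```

```bash
python3 g.py 578 -100.5 25 4
```

```text
t 9.65 pos [ 537.7 -105.3   25.4] jaw 4.03 ydir [-0.003 -0.001 -1.   ] F [ 0.66  1.39 -1.87] w 0.311 q [-0.24  0.23  2.04 -0.    0.87 -0.31]
slide [-1.9  0.2 40.6] len 40.6
turn [0.003 0.    0.   ] slide in final axes [-1.9  0.4 40.6]
```

>>> jog_arm:
  turn:
    - [0,0,0]
    - [0,0,0]
    - [0,0,0]
    - [0,0,0]
  slide:
    - [-0.5,0,9]
    - [-0.5,0,9]
    - [-0.5,0,9]
    - [0,0,0]
  grip: [0,0,0,0]

```text
time: 10.05
tool_pos: [0.5659, -0.1015, 0.0253]
tcp_rot: [-1.244, 1.158, -1.156]
wrist_force: [0.3, 2.8, -2.3]
width: 0.311
```

```bash
python3 g.py 577 -101 25 4
```

```text
t 10.05 pos [ 565.9 -101.5   25.3] jaw 4.04 ydir [-0.002 -0.    -1.   ] F [ 0.34  2.8  -2.34] w 0.311 q [-0.22  0.28  1.99 -0.    0.88 -0.29]
slide [ 0.2  0.2 11.1] len 11.1
turn [0.002 0.001 0.   ] slide in final axes [ 0.2  0.3 11.1]
```

>>> jog_arm:
  turn:
    - [0,0,0]
    - [0,0,0]
    - [0,0,0]
    - [0,0,0]
  slide:
    - [0,0,6]
    - [-1,0,5]
    - [-5,0,0]
    - [-5,0,0]
  grip: [0,0,0,0]

```text
time: 10.45
tool_pos: [0.5752, -0.0904, 0.0256]
tcp_rot: [-1.244, 1.158, -1.158]
wrist_force: [-0.4, 0.6, -2.5]
width: 0.314
```

```bash
python3 g.py
```

```text
t 10.45 pos [575.2 -90.4  25.6] jaw 4.02 ydir [-0.002 -0.001 -1.   ] F [-0.37  0.56 -2.51] w 0.314 q [-0.2   0.29  1.97 -0.    0.88 -0.27]
```

>>> jog_arm:
  turn:
    - [0,0,0]
    - [0,0,0]
    - [0,0,0]
    - [0,0,0]
    - [0,0,0]
  slide:
    - [-10,0,-0.7]
    - [-10,0,-0.7]
    - [-10,0,-0.7]
    - [-12,0,-0.8]
    - [-12,0,-0.8]
  grip: [0,0,0,0,0]

```text
time: 10.95
tool_pos: [0.5668, -0.0359, 0.0253]
tcp_rot: [-1.245, 1.159, -1.157]
wrist_force: [0.0, -3.6, -2.5]
width: 0.31
```

>>> jog_arm:
  turn:
    - [0,0,0]
    - [0,0,0]
    - [0,0,0]
    - [0,0,0]
    - [0,0,0]
  slide:
    - [-12,0,-0.8]
    - [-12,0,-0.8]
    - [-12,0,-0.8]
    - [-12,0,-0.8]
    - [-12,0,-0.8]
  grip: [0,0,0,0,0]

```text
time: 11.45
tool_pos: [0.5585, 0.024, 0.0251]
tcp_rot: [-1.245, 1.16, -1.156]
wrist_force: [-1.6, -3.8, -0.6]
width: 0.313
```

```bash
python3 g.py;  python3 snap.py i scene,top 130,110,330,260
```

```text
t 11.45 pos [558.5  24.   25.1] jaw 4.01 ydir [-0.004 -0.001 -1.   ] F [-1.55 -3.84 -0.58] w 0.313 q [-0.    0.25  2.02 -0.    0.87 -0.07]
```

View pics/scenei.png

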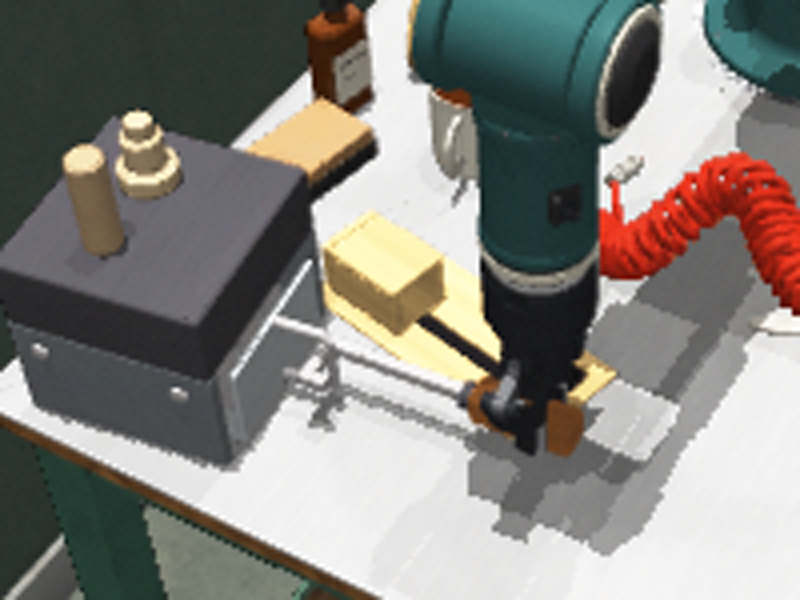

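>>> jog_arm:
  turn:
    - [0,0,0]
    - [0,0,0]
    - [0,0,0]
  slide:
    - [-5,0,-0.3]
    - [-3,0,-0.2]
    - [0,0,0]
  grip: [0,0,0]

```text
time: 11.85
tool_pos: [0.5578, 0.0313, 0.0251]
tcp_rot: [-1.244, 1.16, -1.156]
wrist_force: [-0.0, 0.3, -2.0]
width: 0.311
```

```bash
python3 g.py;  python3 snap.py j scene,top 130,110,330,260; python3 - <<'E'
from h import *
from st import tostand
for n in("scene","top"):
    q=pickle.load(open(n+"j.pkl","rb"));W=cloud(q);P=W.reshape(-1,3);P=P[(P[:,2]>.055)&(P[:,2]<.085)&(P[:,0]>.5)&(P[:,0]<.7)&(P[:,1]<-.1)&(P[:,1]>-.25)]
    S=tostand(P[:,:2]*1000); k=(S[:,0]<5)&(abs(S[:,1])<68)&(S[:,0]>-70)
    S=np.c_[S,P[:,2]*1000][k]; print(n,len(S)); print(S[np.argsort(S[:,0])][::max(1,len(S)//25)].round(0).tolist())
E
```

```text
t 11.85 pos [557.8  31.3  25.1] jaw 4.0 ydir [-0.003 -0.    -1.   ] F [-0.01  0.27 -2.04] w 0.311 q [ 0.01  0.25  2.02 -0.    0.87 -0.06]
scene 258
[[-60.0, 0.0, 68.0], [-55.0, 3.0, 64.0], [-49.0, 2.0, 73.0], [-43.0, 11.0, 55.0], [-32.0, -3.0, 79.0], [-22.0, 2.0, 75.0], [-15.0, -22.0, 65.0], [-14.0, -39.0, 77.0], [-14.0, 35.0, 81.0], [-14.0, -26.0, 73.0], [-13.0, 12.0, 70.0], [-13.0, -52.0, 72.0], [-13.0, 31.0, 64.0], [-13.0, 43.0, 68.0], [-13.0, 55.0, 64.0], [-13.0, -26.0, 64.0], [-12.0, -39.0, 60.0], [-12.0, 9.0, 74.0], [-12.0, -44.0, 79.0], [-11.0, 7.0, 76.0], [-11.0, -59.0, 78.0], [-10.0, -21.0, 81.0], [-10.0, 3.0, 80.0], [-9.0, -37.0, 77.0], [-7.0, 29.0, 77.0], [4.0, -39.0, 62.0]]
top 148
[[-69.0, -10.0, 56.0], [-56.0, -3.0, 62.0], [-50.0, -2.0, 75.0], [-47.0, 3.0, 78.0], [-41.0, -0.0, 76.0], [-34.0, 2.0, 79.0], [-25.0, -2.0, 77.0], [-21.0, 4.0, 76.0], [-15.0, -3.0, 72.0], [-13.0, 48.0, 58.0], [-13.0, 13.0, 73.0], [-13.0, -21.0, 61.0], [-13.0, -38.0, 68.0], [-13.0, -54.0, 75.0], [-13.0, 37.0, 67.0], [-13.0, -32.0, 72.0], [-12.0, 22.0, 75.0], [-12.0, -23.0, 77.0], [-12.0, 3.0, 74.0], [-11.0, 9.0, 77.0], [-11.0, 58.0, 73.0], [-10.0, 41.0, 78.0], [-10.0, 18.0, 78.0], [-10.0, -58.0, 71.0], [-9.0, -60.0, 65.0], [-9.0, -20.0, 78.0], [-8.0, 31.0, 78.0], [-8.0, 34.0, 78.0], [-8.0, -14.0, 75.0], [4.0, 36.0, 59.0]]
```

View pics/topj.png

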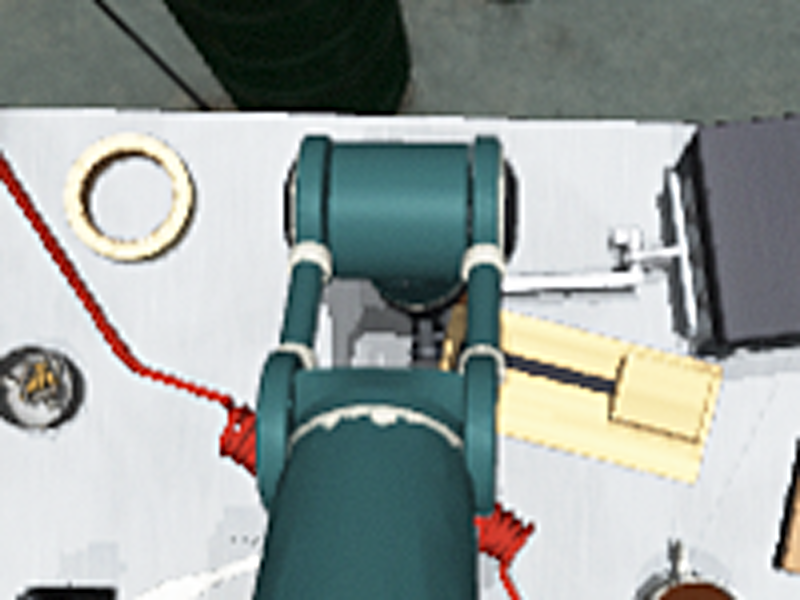

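View pics/scenej.png

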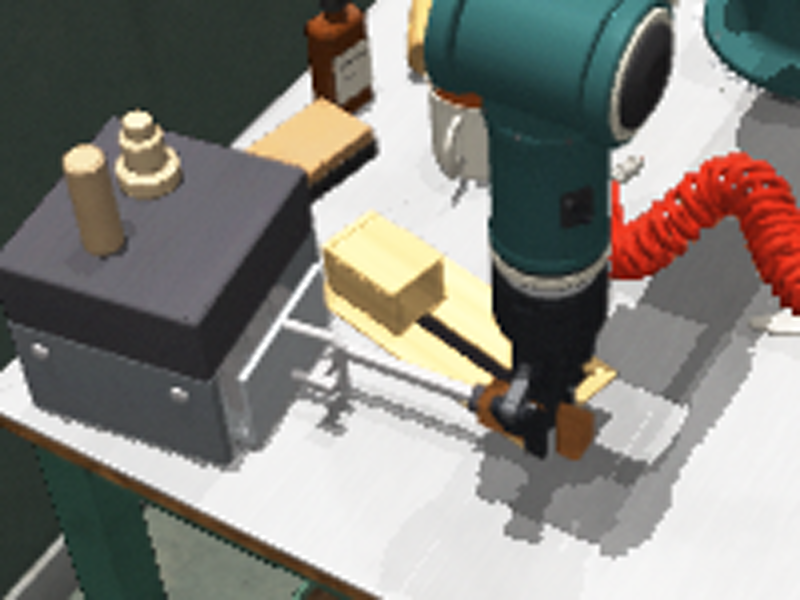

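>>> jog_arm:
  turn:
    - [0,0,0]
    - [0,0,0]
    - [0,0,0]
    - [0,0,0]
  slide:
    - [6,0,0.4]
    - [6,0,0.4]
    - [4.5,0,0.3]
    - [0,0,0]
  grip: [0,0,0,0]

```text
time: 12.35
tool_pos: [0.5602, 0.0137, 0.0252]
tcp_rot: [-1.244, 1.16, -1.157]
wrist_force: [0.3, 0.4, -2.3]
width: 0.309
```

```bash
python3 g.py;  python3 snap.py k top 260,150,330,220
```

```text
t 12.35 pos [560.2  13.7  25.2] jaw 3.95 ydir [-0.003 -0.001 -1.   ] F [ 0.28  0.36 -2.26] w 0.309 q [-0.02  0.25  2.02 -0.    0.87 -0.09]
```

View pics/topk.png

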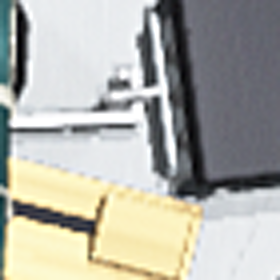

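>>> jog_arm:
  turn:
    - [0,0,0]
    - [0,0,0]
    - [0,0,0]
    - [0,0,0]
  slide:
    - [0.5,0,-7]
    - [0.5,0,-7]
    - [0.5,0,-7]
    - [0,0,0]
  grip: [0,0,0,0]

```text
time: 12.8
tool_pos: [0.5373, 0.0116, 0.0248]
tcp_rot: [-1.246, 1.161, -1.155]
wrist_force: [-0.8, 0.2, -2.2]
width: 0.307
```

```bash
python3 g.py;  python3 snap.py l top 260,150,330,220
```

```text
t 12.8 pos [537.3  11.6  24.8] jaw 4.01 ydir [-0.005 -0.001 -1.   ] F [-0.78  0.21 -2.24] w 0.307 q [-0.02  0.22  2.06 -0.    0.86 -0.09]
```

View pics/topl.png

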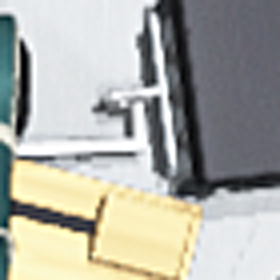

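>>> jog_arm:
  turn:
    - [0,0,0]
    - [0,0,0]
    - [0,0,0]
    - [0,0,0]
    - [0,0,0]
  slide:
    - [0.5,0,-7]
    - [0.5,0,-7]
    - [-20,0,-1.5]
    - [-30,0,-2]
    - [-30,0,-2]
  grip: [0,0,0,0,0]

```text
time: 13.35
tool_pos: [0.5137, 0.0894, 0.0253]
tcp_rot: [-1.244, 1.161, -1.157]
wrist_force: [0.9, -0.3, -0.7]
width: 0.31
```

```bash
python3 g.py 560 70 120 60;  python3 snap.py m scene,top 190,110,330,220
```

```text
t 13.35 pos [513.7  89.4  25.3] jaw 3.93 ydir [-0.003 -0.001 -1.   ] F [ 0.87 -0.31 -0.75] w 0.31 q [ 0.12  0.19  2.1  -0.    0.86  0.06]
slide [ 22.6 -94.8  44.6] len 107.2
turn [ 0.003 -0.979 -0.001] slide in final axes [ 49.8 -94.7   6.4]
```

View pics/topm.png

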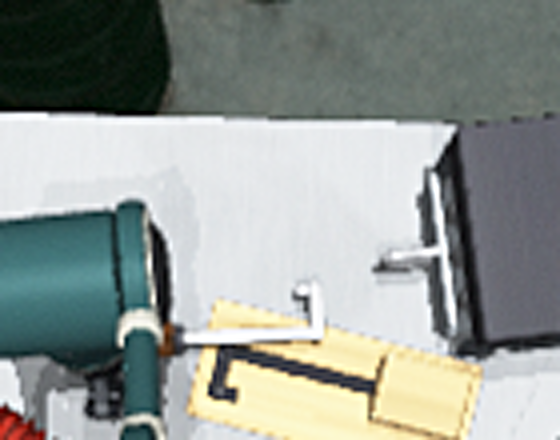

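>>> jog_arm:
  turn:
    - [0,0,0]
    - [0,-0.145,0]
    - [0,-0.145,0]
    - [0,-0.145,0]
    - [0,-0.145,0]
  slide:
    - [16,-30,36]
    - [0,-30,0]
    - [0,0,0]
    - [0,0,0]
    - [0,0,0]
  grip: [0,0,0,0,0]

```text
time: 13.95
tool_pos: [0.5513, 0.0748, 0.0854]
tcp_rot: [-1.453, 0.716, -0.713]
wrist_force: [-0.5, -0.4, -1.9]
width: 0.309
```

>>> jog_arm:
  turn:
    - [0,-0.145,0]
    - [0,-0.145,0]
    - [0,-0.145,0]
    - [0,-0.145,0]
    - [0,-0.145,0]
  slide:
    - [0,0,0]
    - [0,0,0]
    - [0,0,0]
    - [0,0,0]
    - [0,0,0]
  grip: [0,0,0,0,0]

```text
time: 14.45
tool_pos: [0.5509, 0.0748, 0.0849]
tcp_rot: [-1.567, 0.152, -0.146]
wrist_force: [0.1, 0.5, -1.7]
width: 0.311
```

>>> jog_arm:
  turn:
    - [0,-0.145,0]
    - [0,-0.145,0]
    - [0,-0.145,0]
    - [0,-0.145,0]
    - [0,-0.145,0]
  slide:
    - [0,0,0]
    - [0,0,0]
    - [0,0,0]
    - [0,0,0]
    - [0,0,0]
  grip: [0,0,0,0,0]

```text
time: 14.95
tool_pos: [0.5509, 0.0748, 0.0849]
tcp_rot: [-1.53, -0.416, 0.423]
wrist_force: [0.1, -0.2, -2.0]
width: 0.314
```

```bash
python3 g.py 551 75 -8 120;  python3 snap.py n scene,top 170,130,330,260
```

```text
t 14.95 pos [550.9  74.8  84.9] jaw 120.66 ydir [-0.004 -0.001 -1.   ] F [ 0.06 -0.18 -2.02] w 0.314 q [ 0.09  0.17  1.99 -0.    0.99 -2.01]
slide [ 0.5 92.9  0.1] len 92.9
turn [-0.001  0.012 -0.004] slide in final axes [ 0.2 92.9  0.2]
```

View pics/scenen.png

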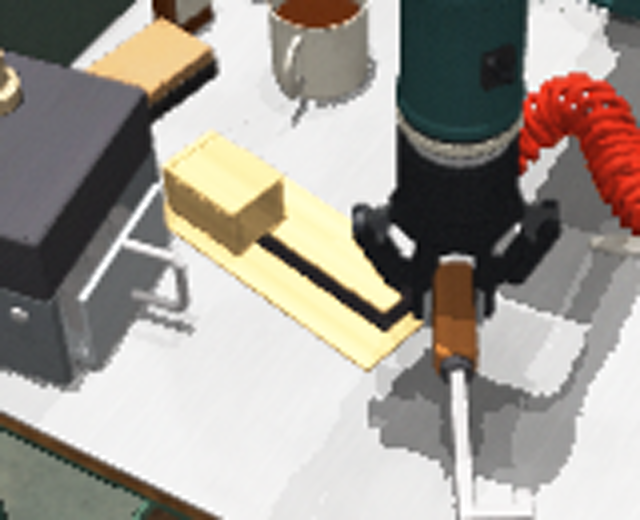

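>>> jog_arm:
  turn:
    - [0,0,0]
    - [0,0,0]
    - [0,0,0]
    - [0,0,0]
    - [0,0,0]
  slide:
    - [0,35,0]
    - [0,35,0]
    - [0,15,0]
    - [0,5,0]
    - [0,0,0]
  grip: [0,0,0,0,0]

```text
time: 15.55
tool_pos: [0.5509, 0.0754, -0.0051]
tcp_rot: [-1.531, -0.41, 0.417]
wrist_force: [-0.0, 0.2, -1.3]
width: 0.308
```

```bash
python3 g.py 551 75 -8 120
```

```text
t 15.55 pos [550.9  75.4  -5.1] jaw 120.25 ydir [-0.004 -0.001 -1.   ] F [-0.    0.17 -1.33] w 0.308 q [ 0.09  0.29  2.04 -0.    0.82 -2.01]
slide [-0.1  2.9 -0.4] len 2.9
turn [-0.001  0.004 -0.004] slide in final axes [-0.1  2.9 -0.4]
```

>>> jog_arm:
  turn:
    - [0,0,0]
    - [0,0,0]
    - [0,0,0]
  slide:
    - [0,2,0]
    - [0,1.5,0]
    - [0,0,0]
  grip: [0,0,0]

```text
time: 15.85
tool_pos: [0.5521, 0.0757, -0.0073]
tcp_rot: [-1.531, -0.414, 0.416]
wrist_force: [-0.8, 0.1, -1.9]
width: 0.308
```

```bash
python3 g.py 551 75 -8 120
```

```text
t 15.85 pos [552.1  75.7  -7.3] jaw 120.31 ydir [-0.001 -0.001 -1.   ] F [-0.83  0.07 -1.89] w 0.308 q [ 0.09  0.3   2.04 -0.    0.81 -2.01]
slide [-1.3  0.7 -0.1] len 1.4
turn [-0.     0.005 -0.001] slide in final axes [-1.3  0.7 -0.1]
```

>>> jog_arm:
  turn:
    - [0,0,0]
    - [0,0,0]
    - [0,0,0]
  slide:
    - [0,1.5,0]
    - [0,1,0]
    - [0,0,0]
  grip: [0,0,0]

```text
time: 16.15
tool_pos: [0.5521, 0.0756, -0.0079]
tcp_rot: [-1.531, -0.413, 0.416]
wrist_force: [-6.7, -2.0, 15.6]
width: 0.311
```

```bash
python3 g.py 551 75 -8 120
```

```text
t 16.15 pos [552.1  75.6  -7.9] jaw 120.32 ydir [-0.002 -0.001 -1.   ] F [-6.73 -2.01 15.57] w 0.311 q [ 0.09  0.3   2.04 -0.    0.81 -2.01]
slide [-1.2  0.1  0. ] len 1.3
turn [-0.     0.006 -0.002] slide in final axes [-1.2  0.1 -0. ]
```

Touching down. Raise 1 mm command and release.

>>> jog_arm:
  turn:
    - [0,0,0]
    - [0,0,0]
    - [0,0,0]
    - [0,0,0]
    - [0,0,0]
  slide:
    - [0,-1,0]
    - [0,0,0]
    - [0,0,0]
    - [0,0,0]
    - [0,0,0]
  grip: [0,50,60,60,60]

```text
time: 16.65
tool_pos: [0.5511, 0.0756, -0.01]
tcp_rot: [-1.531, -0.412, 0.417]
wrist_force: [-0.5, 0.8, -0.3]
width: 0.599
```

>>> jog_arm:
  turn:
    - [0,0,0]
    - [0,0,0]
    - [0,0,0]
    - [0,0,0]
    - [0,0,0]
  slide:
    - [0,0,0]
    - [0,-15,0]
    - [0,-40,0]
    - [0,-50,0]
    - [0,-20,0]
  grip: [60,60,60,60,60]

```text
time: 17.15
tool_pos: [0.5549, 0.076, 0.1215]
tcp_rot: [-1.532, -0.419, 0.411]
wrist_force: [0.9, -0.3, 0.1]
width: 0.605
```

```bash
python3 g.py 551 75 -8 120;  python3 snap.py o scene,top 160,130,330,270
```

```text
t 17.15 pos [554.9  76.  121.5] jaw 120.32 ydir [ 0.005  0.    -1.   ] F [ 0.85 -0.26  0.06] w 0.605 q [ 0.09  0.13  1.96 -0.    1.05 -2.01]
slide [ -4.5 129.4   1.5] len 129.5
turn [0.003 0.006 0.005] slide in final axes [ -3.9 129.5   1.1]
```

View pics/sceneo.png

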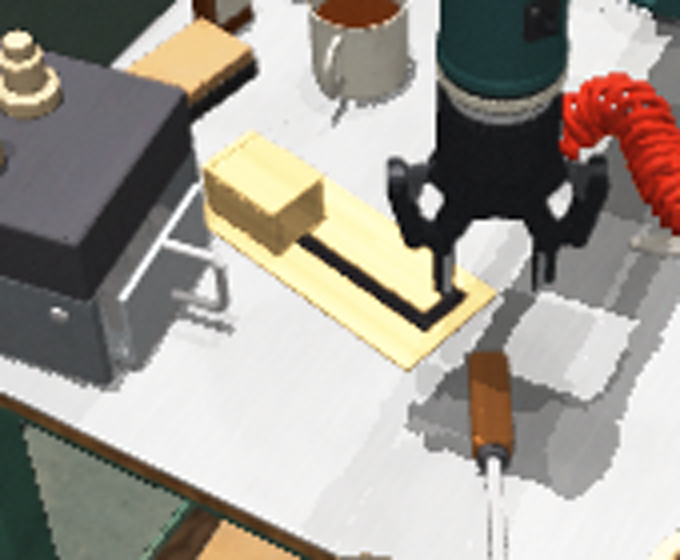

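View pics/topo.png

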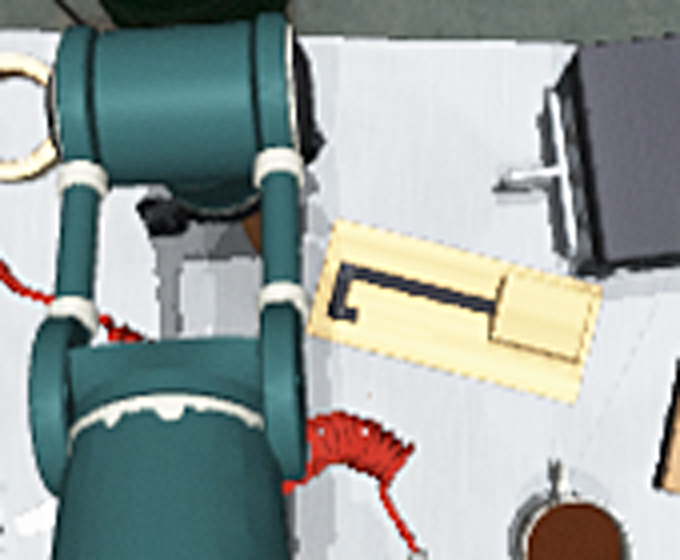

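```bash
cat > hk.py <<'E'
import sys
from h import *
q=pickle.load(open(sys.argv[1]+".pkl","rb"));W=cloud(q);x,y,z=W[...,0],W[...,1],W[...,2];hsv=cv2.cvtColor(q["img"],cv2.COLOR_RGB2HSV)
z0=float(sys.argv[2]) if len(sys.argv)>2 else 0
m=(hsv[...,1]>120)&(hsv[...,0]<18)&(x>.45)&(x<.72)&(y>0)&(y<.2)&(z>z0+.022)&(z<z0+.034)
P=W[m]*1000;r=cv2.minAreaRect(P[:,:2].astype(np.float32));print("handle",len(P),r,"z",np.median(P[:,2]))
m=(hsv[...,1]<60)&(x>.58)&(x<.8)&(y>.05)&(y<.22)&(z>z0+.011)&(z<z0+.03)
nn,lab,st,_=cv2.connectedComponentsWithStats(m.astype(np.uint8),connectivity=8);k=1+np.argmax(st[1:,4])
P=W[lab==k]*1000;print("steel",len(P),P.min(0),P.max(0),np.median(P[:,2]))
d=np.hypot(P[:,0]-560,P[:,1]-80)
S=P[(d>50)&(d<125)]; v=cv2.fitLine(S[:,:2].astype(np.float32),cv2.DIST_HUBER,0,.01,.01).ravel();print("shank line dir deg",np.degrees(np.arctan2(v[1],v[0])),"pt",v[2:],"n",len(S))
E
python3 hk.py sceneo; python3 - <<'E'
from h import *
q=pickle.load(open("sceneo.pkl","rb"));cv2.imwrite("pics/so.png",cv2.resize(q["img"][200:340,220:380,::-1],None,fx=4,fy=4))
E
```

```text
handle 221 ((562.0479736328125, 81.62103271484375), (79.6923599243164, 26.5052433013916), 31.088199615478516) z 27.913758207719354
steel 265 [593.545573    95.32072666  11.06008656] [701.25698572 195.8518284   29.476127  ] 20.238956457061974
shank line dir deg 30.424488 pt [635.2005   124.357704] n 100
```

View pics/so.png

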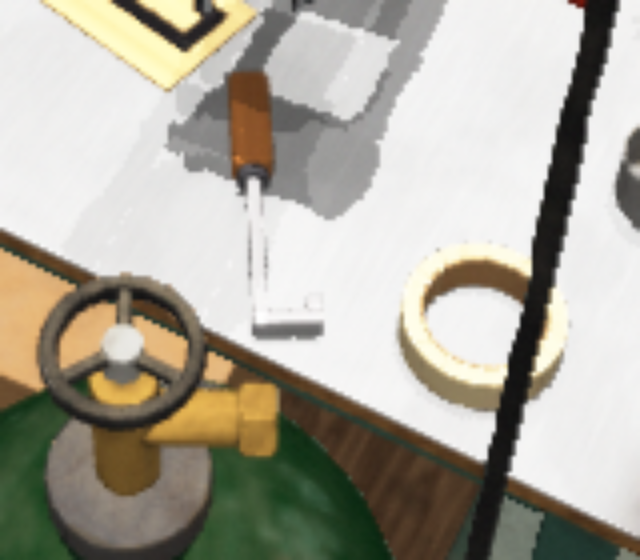

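>>> jog_arm:
  turn:
    - [0,0.143,0]
    - [0,0.143,0]
    - [0,0.143,0]
    - [0,0.143,0]
    - [0,0.143,0]
  slide:
    - [0,0,0]
    - [0,0,0]
    - [0,0,0]
    - [0,0,0]
    - [0,0,0]
  grip: [60,60,60,60,60]

```text
time: 17.75
tool_pos: [0.5504, 0.0756, 0.1141]
tcp_rot: [-1.567, 0.155, -0.146]
wrist_force: [0.7, -0.3, 0.8]
width: 0.6
```

>>> jog_arm:
  turn:
    - [0,0.143,0]
    - [0,0.143,0]
    - [0,0.143,0]
    - [0,0.143,0]
    - [0,0.143,0]
  slide:
    - [0,0,0]
    - [0,0,0]
    - [0,0,0]
    - [0,0,0]
    - [0,0,0]
  grip: [60,60,60,60,60]

```text
time: 18.25
tool_pos: [0.5504, 0.0756, 0.114]
tcp_rot: [-1.456, 0.712, -0.704]
wrist_force: [0.4, 0.6, -0.1]
width: 0.598
```

>>> jog_arm:
  turn:
    - [0,0.143,0]
    - [0,0.143,0]
    - [0,0.143,0]
    - [0,0.143,0]
    - [0,0.143,0]
  slide:
    - [0,0,0]
    - [0,0,0]
    - [0,0,0]
    - [0,0,0]
    - [0,0,0]
  grip: [60,60,60,60,60]

```text
time: 18.75
tool_pos: [0.5504, 0.0756, 0.114]
tcp_rot: [-1.19, 1.25, -1.245]
wrist_force: [0.3, 0.1, -0.5]
width: 0.602
```

>>> jog_arm:
  turn:
    - [0,0.143,0]
    - [0,0.143,0]
    - [0,0.143,0]
    - [0,0.143,0]
    - [0,0.143,0]
  slide:
    - [0,0,0]
    - [0,0,0]
    - [0,0,0]
    - [0,0,0]
    - [0,0,0]
  grip: [60,60,60,60,60]

```text
time: 19.25
tool_pos: [0.5504, 0.0755, 0.1141]
tcp_rot: [-0.75, 1.75, -1.748]
wrist_force: [0.5, 0.7, 0.3]
width: 0.597
```

```bash
python3 g.py 626 119.5 60 -59.6
```

```text
t 19.25 pos [550.4  75.5 114.1] jaw -43.89 ydir [-0.005 -0.001 -1.   ] F [0.48 0.69 0.3 ] w 0.597 q [ 0.09  0.14  1.97 -0.    1.04  0.86]
slide [-84.3  53.6  24.2] len 102.8
turn [0.003 0.274 0.005] slide in final axes [-87.4  54.1   0.3]
```

>>> jog_arm:
  turn:
    - [0,0.137,0]
    - [0.003,0.137,0.005]
    - [0,0,0]
    - [0,0,0]
    - [0,0,0]
  slide:
    - [0,0,0]
    - [0,0,0]
    - [-43,27,0]
    - [-44,27,0]
    - [0,0,0]
  grip: [60,60,60,60,60]

```text
time: 19.75
tool_pos: [0.6236, 0.1205, 0.0549]
tcp_rot: [-0.536, 1.921, -1.92]
wrist_force: [-0.5, -0.1, -0.1]
width: 0.599
```

```bash
python3 g.py 626 119.5 -13 -59.6;python3 snap.py p scene 220,180,380,320
```

```text
t 19.75 pos [623.6 120.5  54.9] jaw -59.18 ydir [-0.007 -0.001 -1.   ] F [-0.53 -0.08 -0.06] w 0.599 q [ 0.15  0.34  1.83 -0.    0.97  1.18]
slide [-2.  67.9  2.2] len 67.9
turn [0.002 0.007 0.006] slide in final axes [-1.6 67.9  2.1]
```

View pics/scenep.png

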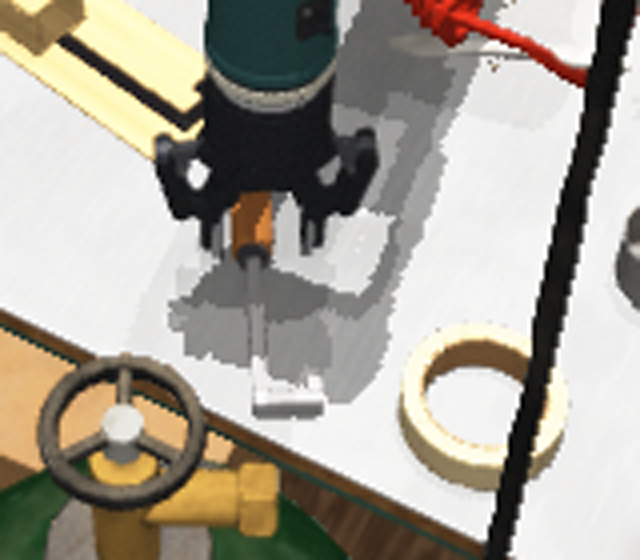

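>>> jog_arm:
  turn:
    - [0.002,0.007,0.006]
    - [0,0,0]
    - [0,0,0]
    - [0,0,0]
    - [0,0,0]
  slide:
    - [0,0,0]
    - [-1.5,30,1]
    - [0,25,1]
    - [0,13,0]
    - [0,0,0]
  grip: [60,60,60,60,60]

```text
time: 20.3
tool_pos: [0.6254, 0.1174, -0.0062]
tcp_rot: [-0.515, 1.92, -1.922]
wrist_force: [-0.8, 0.1, 0.3]
width: 0.602
```

```bash
python3 g.py 626 119.5 -13 -59.6
```

```text
t 20.3 pos [625.4 117.4  -6.2] jaw -59.68 ydir [ 0.006  0.001 -1.   ] F [-0.76  0.09  0.27] w 0.602 q [ 0.15  0.41  1.87 -0.    0.85  1.19]
slide [-1.6  6.8 -1.5] len 7.1
turn [-0.003 -0.001 -0.005] slide in final axes [-1.6  6.8 -1.5]
```

>>> jog_arm:
  turn:
    - [0,0,0]
    - [0,0,0]
    - [0,0,0]
    - [0,0,0]
    - [0,0,0]
  slide:
    - [0,0,0]
    - [0,0,0]
    - [0,0,0]
    - [0,0,0]
    - [0,0,0]
  grip: [0,0,0,0,0]
  newtons: 100

```text
time: 20.8
tool_pos: [0.629, 0.1184, -0.0036]
tcp_rot: [-0.509, 1.917, -1.92]
wrist_force: [-0.3, 0.9, 5.6]
width: 0.084
```

```bash
python3 g.py 626 119.5 -13 -59.6;python3 snap.py q scene 220,180,380,320
```

```text
t 20.8 pos [629.  118.4  -3.6] jaw -59.64 ydir [ 0.012  0.001 -1.   ] F [-0.33  0.95  5.64] w 0.084 q [ 0.15  0.41  1.86 -0.    0.85  1.19]
slide [ 2.2  9.4 -2.5] len 9.9
turn [-0.005 -0.001 -0.011] slide in final axes [ 2.   9.4 -2.4]
```

View pics/sceneq.png

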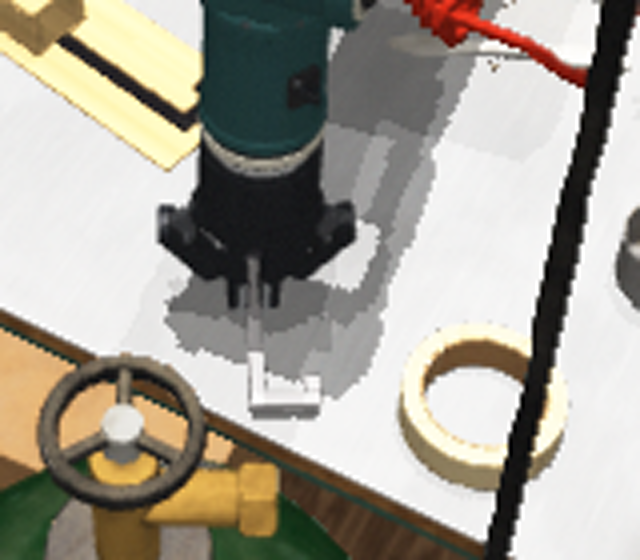

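>>> jog_arm:
  turn:
    - [0,0,0]
    - [0,0,0]
    - [0,0,0]
    - [0,0,0]
  slide:
    - [0,0,0]
    - [0,-15,0]
    - [0,-25,0]
    - [0,0,0]
  grip: [0,0,0,0]

```text
time: 21.25
tool_pos: [0.6303, 0.1186, 0.0386]
tcp_rot: [-0.505, 1.915, -1.919]
wrist_force: [0.9, 0.9, -1.3]
width: 0.083
```

```bash
python3 snap.py r scene,top 200,160,360,300;python3 g.py 626 119.5 -13 -59.6;
```

```text
t 21.35 pos [627.9 118.2  35.4] jaw -59.64 ydir [ 0.011  0.001 -1.   ] F [ 0.26  0.49 -2.  ] w 0.084 q [ 0.15  0.36  1.85 -0.    0.92  1.19]
slide [ 1.5 48.4 -2.2] len 48.5
turn [-0.004 -0.001 -0.01 ] slide in final axes [ 1.  48.4 -2. ]
```

View pics/scener.png

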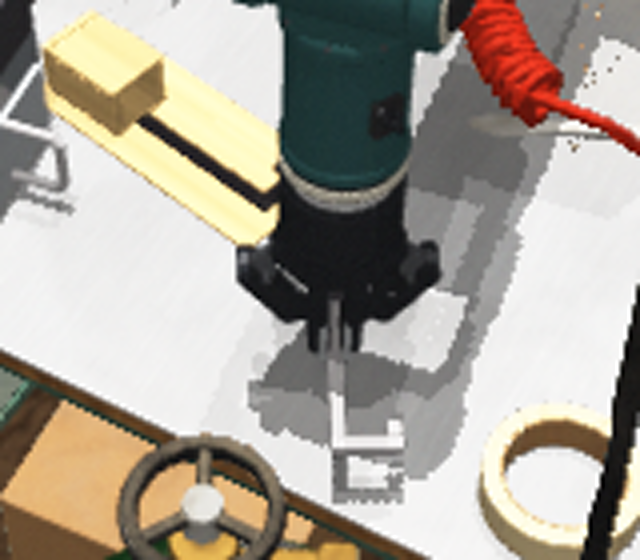

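>>> jog_arm:
  turn:
    - [0,-0.135,0]
    - [0,-0.135,0]
    - [0,-0.135,0]
    - [0,-0.135,0]
    - [0,-0.135,0]
  slide:
    - [0,-20,0]
    - [0,-20,0]
    - [0,-10,0]
    - [0,0,0]
    - [0,0,0]
  grip: [0,0,0,0,0]

```text
time: 21.85
tool_pos: [0.6259, 0.118, 0.0835]
tcp_rot: [-1.01, 1.465, -1.471]
wrist_force: [0.1, 0.1, -2.7]
width: 0.084
```

```bash
python3 g.py 515 12.5 80 -13.1;
```

```text
t 21.85 pos [625.9 118.   83.5] jaw -20.65 ydir [ 0.007  0.001 -1.   ] F [ 0.15  0.06 -2.66] w 0.084 q [ 0.15  0.31  1.82 -0.    1.01  0.51]
slide [137.8   2.6 -66.6] len 153.1
turn [-0.007 -0.132 -0.003] slide in final axes [127.9   3.5 -84.2]
```

>>> jog_arm:
  turn:
    - [-0.004,-0.132,-0.002]
    - [0,0,0]
    - [0,0,0]
    - [0,0,0]
    - [0,0,0]
  slide:
    - [0,0,0]
    - [32,0,-21]
    - [32,0,-21]
    - [32,2,-21]
    - [32,2,-21]
  grip: [0,0,0,0,0]

```text
time: 22.35
tool_pos: [0.5129, 0.0124, 0.0783]
tcp_rot: [-1.088, 1.378, -1.379]
wrist_force: [0.0, -0.5, -1.5]
width: 0.088
```

>>> jog_arm:
  turn:
    - [0,0,0]
    - [0,0,0]
  slide:
    - [0,20,0]
    - [0,0,0]
  grip: [0,0]

```text
time: 22.55
tool_pos: [0.5112, 0.0125, 0.0566]
tcp_rot: [-1.09, 1.383, -1.379]
wrist_force: [0.2, 0.8, -1.6]
width: 0.087
```

```bash
python3 snap.py s scene,top 180,110,340,250;python3 g.py 515 12.5 60 -13.1;
```

```text
t 22.65 pos [514.5  13.2  59.1] jaw -13.42 ydir [ 0.002  0.    -1.   ] F [ 0.74  0.6  -1.54] w 0.082 q [-0.02  0.13  2.1   0.    0.92  0.21]
slide [ 0.5 -0.9  0.6] len 1.2
turn [-0.002 -0.006 -0.001] slide in final axes [ 0.5 -0.9  0.6]
```

View pics/scenes.png

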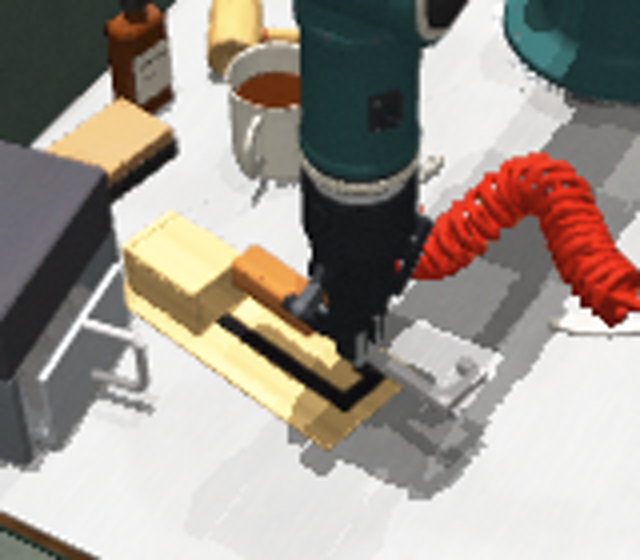

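View pics/tops.png

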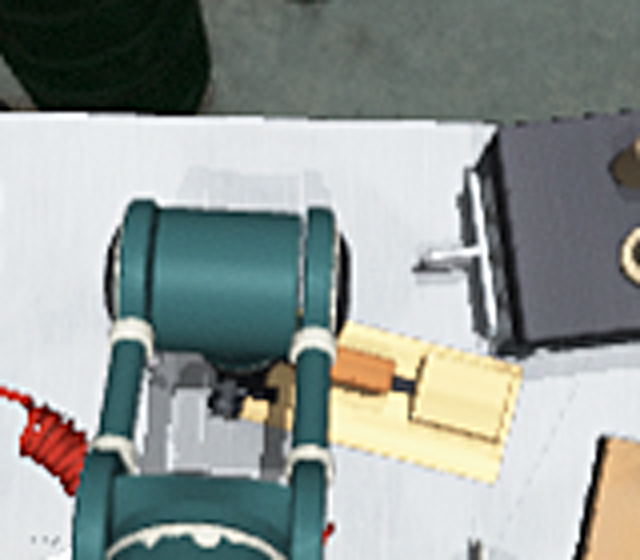

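```bash
cat > hd.py <<'E'
import sys
from h import *
O=np.array([490.9,-90.8]); a=np.radians(76.9); ex=np.array([np.cos(a),np.sin(a)]); ey=np.array([-ex[1],ex[0]])
zl,zh=float(sys.argv[2]),float(sys.argv[3])
for n in("scene","top"):
    try: q=pickle.load(open(n+sys.argv[1]+".pkl","rb"))
    except Exception: continue
    W=cloud(q);hsv=cv2.cvtColor(q["img"],cv2.COLOR_RGB2HSV);z=W[...,2]*1000
    d=W[...,:2]*1000-O; X=d@ex;Y=d@ey
    m=(X>-45)&(X<150)&(abs(Y)<35)&(z>zl)&(z<zh)&(hsv[...,0]<17)&(hsv[...,1]>110)
    P=np.c_[X[m],Y[m],z[m]]
    if len(P)<8: print(n,"few");continue
    t=P[P[:,2]>np.percentile(P[:,2],60)-5]
    f=cv2.fitLine(t[:,:2].astype(np.float32),cv2.DIST_L2,0,.01,.01).ravel()
    c=np.polyfit(t[:,0],t[:,2],1)
    r=cv2.minAreaRect(P[:,:2].astype(np.float32))
    print(n,len(P),"X",P[:,0].min().round(1),P[:,0].max().round(1),"Y",np.percentile(P[:,1],[2,50,98]).round(1),"top z",np.median(t[:,2]).round(1),"pitch",c[0].round(3),"rear z",np.polyval(c,P[:,0].min()).round(1),"rect",np.round(r[0],1),np.round(r[1],1),round(r[2],1))
    for zz in (5,):
        m=(abs(X-60)<60)&(Y>-45)&(Y<65)&(abs(z-5)<4)&(hsv[...,2]<60)
        if m.sum()>20:
            B=np.c_[X[m],Y[m]];B=B[(B[:,0]>0)&(B[:,0]<75)&(abs(B[:,1])<15)]
            if len(B)>5: print("  outline shank Y med",np.median(B[:,1]).round(1),len(B))
E
python3 hd.py s 60 110; python3 hd.py 0 -5 4
```

```text
scene 196 X -8.6 67.5 Y [-10.5  -4.8  14.9] top z 88.5 pitch -0.001 rear z 88.4 rect [29.4  2.6] [76.1 28. ] 0.1
  outline shank Y med 1.2 73
top 128 X -8.5 67.9 Y [-8.7  4.7 16.3] top z 88.0 pitch 0.002 rear z 88.2 rect [29.7  3.2] [26.1 76.3] 89.6
scene few
top few
```

```bash
python3 - <<'E'
from h import *
O=np.array([490.9,-90.8]); a=np.radians(76.9); ex=np.array([np.cos(a),np.sin(a)]); ey=np.array([-ex[1],ex[0]])
for f in("scene0","top0","scenes","tops"):
    q=pickle.load(open(f+".pkl","rb"));W=cloud(q);hsv=cv2.cvtColor(q["img"],cv2.COLOR_RGB2HSV);z=W[...,2]*1000
    d=W[...,:2]*1000-O; X=d@ex;Y=d@ey
    m=(X>-125)&(X<-20)&(abs(Y)<45)&(z>45)&(z<57)
    P=np.c_[X[m],Y[m]];r=cv2.minAreaRect(P.astype(np.float32))
    m2=(abs(z-5)<5)&(hsv[...,2]<70)&(X>-20)&(X<70)&(abs(Y)<15)
    B=np.c_[X[m2],Y[m2]]; c=np.polyfit(B[:,0],B[:,1],1) if len(B)>9 else None
    print(f,"roof",np.round(r[0],1),np.round(r[1],1),r[2].__round__(1),"Y",np.percentile(Y[m],[2,50,98]).round(1),"outline",c,len(B))
E
```

```text
scene0 roof [-71.5  -8. ] [74.4 81.1] 88.4 Y [-26.1  -1.   26.3] outline [-0.01576469  0.6001202 ] 74
top0 roof [-71.   -8.7] [77.4 70.4] 0.2 Y [-26.3  -0.4  25.5] outline [-9.55671117e-05  1.20485763e+00] 80
scenes roof [-71.1  -0.8] [55.6 81.2] 89.3 Y [-26.5  -1.7  26.3] outline [0.0057545  0.60561808] 87
tops roof [-70.9  -0.3] [53.9 77.1] 89.8 Y [-26.3  -0.5  25.2] outline None 3
```

>>> jog_arm:
  turn:
    - [0,0,0]
    - [0,0,0]
    - [0,0,0]
    - [0,0,0]
  slide:
    - [0,25,3]
    - [0,15,0]
    - [0,10,0]
    - [0,0,0]
  grip: [0,0,0,0]

```text
time: 23.05
tool_pos: [0.518, 0.0129, 0.0089]
tcp_rot: [-1.088, 1.378, -1.379]
wrist_force: [-0.7, -0.5, -1.6]
width: 0.08
```

```bash
python3 snap.py t scene,top 180,110,340,250;python3 g.py; python3 hd.py t 15 60
```

```text
t 23.15 pos [519.3  12.7  10.5] jaw -13.38 ydir [ 0.005  0.    -1.   ] F [ 0.58  0.08 -1.71] w 0.084 q [-0.02  0.2   2.12  0.    0.82  0.21]
scene 180 X -9.1 69.7 Y [-16.9 -11.5   8.3] top z 40.7 pitch 0.015 rear z 40.2 rect [30.3 -3.8] [27.8 78.5] 88.7
top 121 X -7.4 69.9 Y [-14.3  -1.4  10.4] top z 40.2 pitch -0.01 rear z 40.3 rect [31.1 -2.2] [25.2 77. ] 88.7
```

View pics/scenet.png

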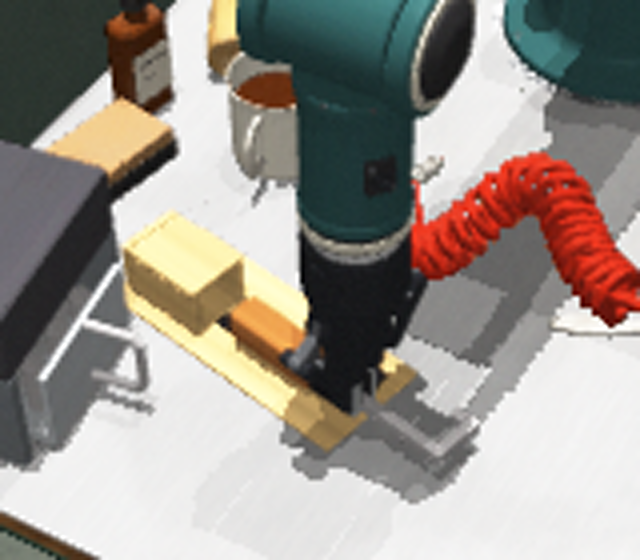

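>>> jog_arm:
  turn:
    - [0,0,0]
    - [0,0,0]
    - [0,0,0]
    - [0,0,0]
    - [0,0,0]
  slide:
    - [0,3.5,-2.7]
    - [0,0,0]
    - [12,0,0]
    - [12,0,0]
    - [0,0,0]
  grip: [0,0,0,0,0]

```text
time: 23.65
tool_pos: [0.51, -0.012, 0.0067]
tcp_rot: [-1.085, 1.377, -1.382]
wrist_force: [0.4, 0.5, -1.5]
width: 0.086
```

```bash
python3 snap.py u scene,top 180,110,340,250;python3 g.py; python3 hd.py u 15 60
```

```text
t 23.75 pos [510.4 -11.    6.7] jaw -13.5 ydir [ 0.005  0.    -1.   ] F [ 0.03  1.14 -1.2 ] w 0.081 q [-0.07  0.19  2.14  0.    0.81  0.16]
scene 175 X -34.5 44.3 Y [-14.2  -8.4  11.3] top z 37.6 pitch -0.009 rear z 38.3 rect [ 4.9 -0.6] [28.  78.8] 89.7
  outline shank Y med -3.0 12
top 95 X -30.9 41.7 Y [-11.6   2.   13.5] top z 37.4 pitch 0.02 rear z 36.9 rect [5.2 0.4] [26.3 72.6] 89.1
```

View pics/sceneu.png

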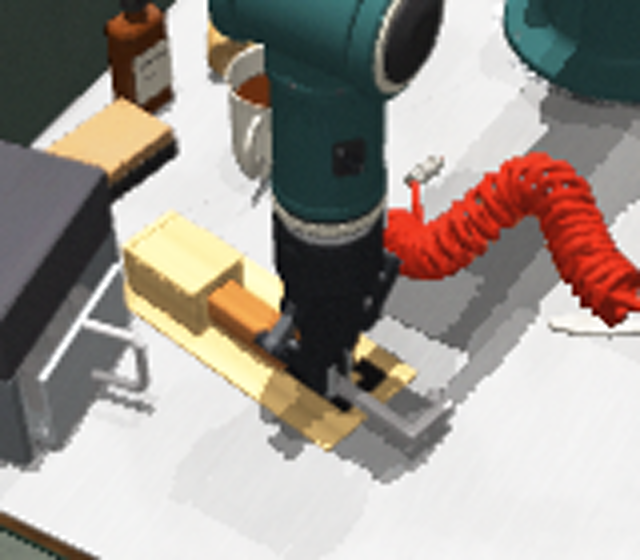

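>>> jog_arm:
  turn:
    - [0,0,0]
    - [0,0,0]
    - [0,0,0]
    - [0,0,0]
  slide:
    - [10,0,0]
    - [12,0,0]
    - [12,0.5,0]
    - [0,0,0]
  grip: [0,0,0,0]

```text
time: 24.15
tool_pos: [0.502, -0.0449, 0.0058]
tcp_rot: [-1.085, 1.378, -1.382]
wrist_force: [0.2, -0.2, -1.7]
width: 0.085
```

```bash
python3 snap.py v scene,top 180,110,340,250;python3 g.py; python3 hd.py v 15 60
```

```text
t 24.25 pos [502.4 -43.9   6. ] jaw -13.49 ydir [ 0.004  0.    -1.   ] F [ 1.29  0.23 -1.51] w 0.084 q [-0.14  0.19  2.15  0.    0.8   0.1 ]
scene 93 X -42.6 11.7 Y [-13.6  -5.9  19.9] top z 37.8 pitch 0.01 rear z 37.5 rect [-15.5   5.3] [53.7 38. ] 0.8
  outline shank Y med -1.7 27
top few
```

>>> jog_arm:
  turn:
    - [0,0,0]
    - [0,0,0]
    - [0,0,0]
    - [0,0,0]
  slide:
    - [12,0.3,0]
    - [12,0.3,0]
    - [6,0,0]
    - [0,0,0]
  grip: [0,0,0,0]

```text
time: 24.65
tool_pos: [0.4953, -0.0735, 0.0053]
tcp_rot: [-1.085, 1.378, -1.382]
wrist_force: [0.5, -0.7, -2.1]
width: 0.082
```

```bash
python3 snap.py w scene,top 180,110,340,250;python3 g.py; python3 hd.py w 15 60
```

```text
t 24.75 pos [495.6 -72.8   5.4] jaw -13.46 ydir [ 0.004  0.    -1.   ] F [-0.09 -0.26 -1.94] w 0.086 q [-0.2   0.18  2.16  0.    0.8   0.04]
scene 14 X -39.5 -19.7 Y [-14.2 -11.    6.9] top z 22.6 pitch 0.41 rear z 21.9 rect [-29.8  -3.5] [19.8 21.4] 1.2
  outline shank Y med -1.2 34
top few
```

View pics/scenew.png

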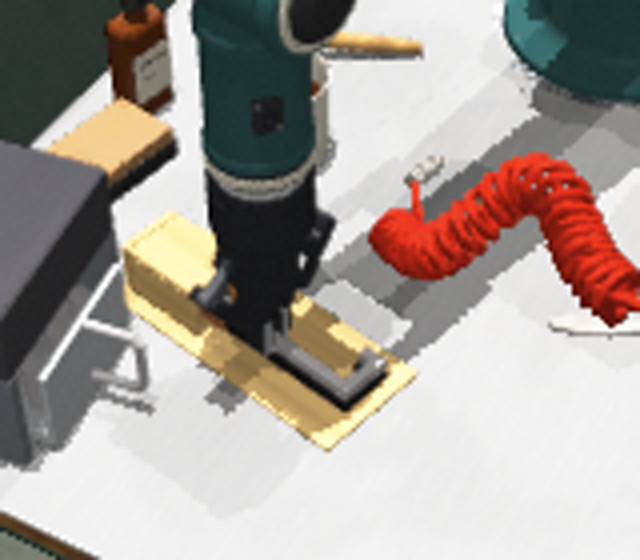

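>>> jog_arm:
  turn:
    - [0,0,0]
    - [0,0,0]
    - [0,0,0]
    - [0,0,0]
  slide:
    - [0.5,1.5,0]
    - [0,1,0]
    - [0,1,0]
    - [0,0,0]
  grip: [0,0,0,0]

```text
time: 25.15
tool_pos: [0.4955, -0.0728, 0.0017]
tcp_rot: [-1.086, 1.376, -1.38]
wrist_force: [0.3, -1.0, -1.5]
width: 0.086
```

```bash
python3 g.py
```

```text
t 25.15 pos [495.5 -72.8   1.7] jaw -13.38 ydir [ 0.004  0.    -1.   ] F [ 0.27 -0.98 -1.48] w 0.086 q [-0.2   0.19  2.16  0.    0.79  0.04]
```

>>> jog_arm:
  turn:
    - [0,0,0]
    - [0,0,0]
    - [0,0,0]
  slide:
    - [0,1,0]
    - [0,0.7,0]
    - [0,0,0]
  grip: [0,0,0]

```text
time: 25.45
tool_pos: [0.4958, -0.0728, 0.001]
tcp_rot: [-1.085, 1.377, -1.381]
wrist_force: [-2.6, 2.2, 6.5]
width: 0.087
```

```bash
python3 g.py
```

```text
t 25.45 pos [495.8 -72.8   1. ] jaw -13.41 ydir [ 0.004  0.001 -1.   ] F [-2.63  2.22  6.48] w 0.087 q [-0.2   0.19  2.16  0.    0.79  0.04]
```

>>> jog_arm:
  turn:
    - [0,0,0]
    - [0,0,0]
    - [0,0,0]
    - [0,0,0]
    - [0,0,0]
  slide:
    - [0,-0.5,0]
    - [0,0,0]
    - [0,0,0]
    - [0,0,0]
    - [0,0,0]
  grip: [0,40,45,45,45]

```text
time: 25.95
tool_pos: [0.4956, -0.0731, 0.0006]
tcp_rot: [-1.086, 1.376, -1.381]
wrist_force: [0.3, 0.2, 0.5]
width: 0.448
```

>>> jog_arm:
  turn:
    - [0,0,0]
    - [0,0,0]
    - [0,0,0]
    - [0,0,0]
    - [0,0,0]
  slide:
    - [0,-15,0]
    - [0,-40,0]
    - [-30,-40,0]
    - [-35,-35,0]
    - [-30,-30,0]
  grip: [45,45,45,45,45]

```text
time: 26.45
tool_pos: [0.5177, 0.0203, 0.1632]
tcp_rot: [-1.083, 1.376, -1.382]
wrist_force: [-0.0, -0.3, 0.2]
width: 0.45
```

>>> jog_arm:
  turn:
    - [0,0,0]
    - [0,0,0]
    - [0,0,0]
    - [0,0,0]
    - [0,0,0]
  slide:
    - [-40,-20,0]
    - [-40,0,0]
    - [-20,0,0]
    - [0,0,0]
    - [0,0,0]
  grip: [45,45,45,45,45]

```text
time: 26.95
tool_pos: [0.5395, 0.1165, 0.1804]
tcp_rot: [-1.088, 1.376, -1.38]
wrist_force: [-0.2, -0.7, -0.6]
width: 0.451
```

```bash
python3 snap.py x scene,top 180,110,340,250;python3 g.py; python3 - <<'E'
from h import *
O=np.array([490.9,-90.8]); a=np.radians(76.9); ex=np.array([np.cos(a),np.sin(a)]); ey=np.array([-ex[1],ex[0]])
for f in("scenex","topx"):
    q=pickle.load(open(f+".pkl","rb"));W=cloud(q);z=W[...,2]*1000
    d=W[...,:2]*1000-O; X=d@ex;Y=d@ey
    m=(X>-22)&(X<130)&(Y>-20)&(Y<60)&(z>14)&(z<45)
    P=np.c_[X[m],Y[m],z[m]]; S=P[(P[:,0]>-15)&(P[:,0]<75)&(abs(P[:,1])<15)]
    print(f,len(P),"Xmax",np.percentile(P[:,0],99),"shank Y fit",np.polyfit(S[:,0],S[:,1],1),"top z fit",np.polyfit(S[:,0],S[:,2],1),"tip Y",P[P[:,0]>75][:,1].max())
E
```

```text
t 27.05 pos [539.4 115.6 180.4] jaw -13.44 ydir [ 0.003 -0.    -1.   ] F [ 0.46 -0.19 -0.31] w 0.45 q [ 0.17  0.06  1.92 -0.    1.16  0.4 ]
scenex 252 Xmax 103.1999011759271 shank Y fit [-0.00772885 -1.65567507] top z fit [-7.13905158e-03  2.38671541e+01] tip Y 39.106792045271995
topx 187 Xmax 102.51648409072104 shank Y fit [-0.01484234 -0.72313025] top z fit [-1.22048223e-02  2.35540198e+01] tip Y 37.931834758629
```

View pics/scenex.png

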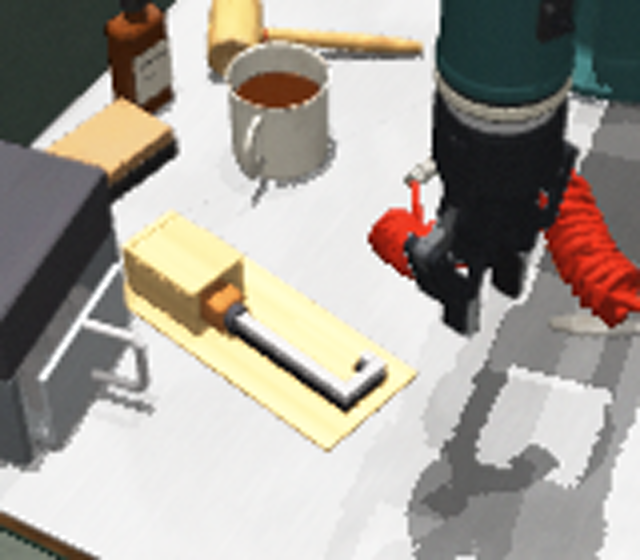

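View pics/topx.png

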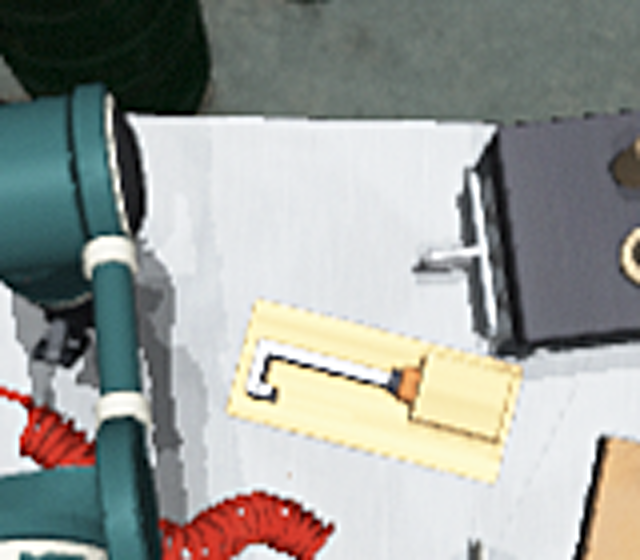

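```bash
python3 - <<'E'
from h import *
from st import tostand
from workcell import bot
q=pickle.load(open("scenex.pkl","rb"));W=cloud(q);P=W.reshape(-1,3);P=P[(P[:,2]>.055)&(P[:,2]<.076)&(P[:,0]>.5)&(P[:,0]<.7)&(P[:,1]<-.1)&(P[:,1]>-.25)]
S=tostand(P[:,:2]*1000);k=(S[:,0]<3)&(abs(S[:,1])<58)&(abs(S[:,1])>12)&(S[:,0]>-40);print("panel depth",np.median(S[k,0]),k.sum())
if np.median(S[k,0])<-5: print(bot.finish_job())
E
```

```text
panel depth -12.502699091576774 92
the job is handed in; nothing more can be done
None
```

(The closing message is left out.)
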